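# Fetch the spare coil from behind the other spares

## Robot

A 6-joint arm with a two-finger parallel gripper is mounted at the origin on the work surface. World frame = base frame: x ahead of the robot, y to its left, z up, the work surface at z = 0. Lengths are in m, angles in degrees, forces in N, time in s.
With the tool pointing down it reaches from about 0.375 to 0.975 m from the base axis. Payload 3.8 kg.
Tool frame: the origin (TCP) lies where the fingers leave the gripper's body, on its centre line; the fingertips stand 73 mm ahead of it and the grasp point (between the pads) lies 54 mm ahead of it; z points along the fingers, y is the line along which they close (so a half turn about z gives the same grasp; the last joint's range is limited). The gripper opens to 85 mm and grips with 20 to 120 N. Pads are 22 mm wide; open, the fingers measure 114 mm over their backs; the gripper's body (76 mm by 85 mm) begins 54 mm behind the grasp point. The pads swing forward as they close: fully open they stand 13 mm farther back than shut.
Start: joints at [62.401, 15.12, 91.902, -0, 72.978, -2.114], TCP at [0.29, 0.609, 0.304] pointing down, gripper open.
Joint ranges: [-150.88, 150.88], [-54.13, 125.18], [17.81, 147.31], [-75.09, 255.09], [0, 152.58], [-146.25, 146.25]. Speed limits (degrees/s): [147.25, 147.25, 180, 180, 180, 180].

## Interface

Orientations are given as a 3x3 rotation matrix whose columns are the frame's x, y, z axes.
In Python, from plant import get_obs, imaging, order gives the robot as it stands. The module is installed in compiled form; this text tells all that it offers.
- The arm moves only by the tool play_rows, never from a script. Its argument "increments" is a list of rows, each an object of numbers: "x", "y", "z": the shift along the tool's x, y, z in cm; "wx", "wy", "wz": the turn, a rotation vector about the tool's x, y, z in degrees. In form: [{"x": .., "y": .., "z": .., "wx": .., "wy": .., "wz": ..}, ...]. A call has 1 to 12 rows; each row is the pose to reach, as a shift and turn from the pose commanded when the call began, along the tool's axes at that moment; what a row does not reach only later rows make up. A row lasts 1/10 s, in which the tool goes at most 50 mm and 8.59 degrees, less where a joint would pass 70% of its speed; a pose out of reach is approached as far as the arm can. A call with a gripper value outside its range is refused whole. "jaw" is the opening in per cent of the stroke, from 0 (shut) to 100 (fully open), set as the call begins (left out, the last holds). The fingers move at their own pace and stop on an object; "grip_force" is the grip in N (left out, the last holds). Time passes only in rows, so rows that repeat a pose let the fingers close. It gives the time, the measured TCP pose, the force, the opening and the grip force at its end, in the units of the state.
- get_obs(): the state, without advancing time (a new reading comes with each control period).
- imaging.capture(name): name is "side" or "top" or "wrist"; returns a dict with "frame" (420x560x3 uint8, red, green, blue), "z_map" (420x560 float32, m along the optical axis (not along the pixel's ray), 0 where there is no reading), "fovy" (degrees; the focal length in pixels is half the picture's height over the tangent of half this angle, whatever the lens; pixels are square), "cx", "cy" (the principal point, pixels), "cam_to_world" (4x4, takes a point from camera to world coordinates); the wrist camera has in their place "T_tool_cam" (4x4, takes a point from camera to tool coordinates, whose origin is the TCP and whose axes are the flange's). Camera axes: x right, y down, z forward; pixel columns grow to the right and rows downward; lengths in m; the calibration is good to about 2 mm. A picture is of the moment at which its call begins: read the wrist's pose just before it.
- order.close_job(): hands the job in; it is judged then, once.
The state is a dict: "time": time; "joint_positions": joint angles; "dq": joint speeds; "joint_torque": joint torques, N m; "tool_pos": TCP position; "tcp_rot": TCP orientation; "ft_force": force on the tool from outside, world axes, zero at the start; "ft_torque": the same for the moment, N m; "finger_gap": finger opening in m; "grasp_force": force on a finger pad.
Only numpy, scipy, OpenCV 4.12 (cv2) and the standard library are available. Lean on these libraries where they do the work, as an engineer would, in place of code of your own. Each camera call takes 0.05 s, during which the arm holds its last target. There are 200 camera calls.

## Task

The copper coil on the wooden spares board is hemmed in by the capacitor, the tin and the relay: first move all three of these to the red tray and stand them there upright together, then set the coil upright in the middle of the round black pad of the coil tester, and after that put the capacitor, the tin and the relay back on the board upright, each on the very place where it stood at the start. Tip nothing over, and leave the little bearing and the roll of tape on the board where they are.

Things in the scene. Friction and masses are not known exactly. Their poses are not given: they have to be found in the camera images.
- coil: The wanted coil: copper winding between two thin black flanges; grips like a plain cylinder, 56 mm in diameter, 42 mm high, on end, 300 g. It is the lowest of the four spares, with taller ones to its left, right and front at gaps of 10 to 27 mm. Origin: centre of its underside; z up along its axis.
- capacitor: Large capacitor: bare aluminium cylinder 52 mm in diameter and 74 mm high, black top with two brass screw terminals (85 mm high over all), 250 g. Origin: centre of its underside; z up. Grip its sides from above, its upper half being the easiest.
- tin: Round white and grey tin 48 mm in diameter up to 74 mm high, then a shoulder and a narrow black cap (26 mm diameter) up to 92 mm, 200 g. Origin: centre of its underside; z up. Grip its sides from above, its upper half being the easiest. The straight side ends at 74 mm.
- relay: Square grey plastic relay block 46 x 46 mm and 80 mm high, 250 g. Origin: centre of its underside; x and y square to its sides, z up. Grip its sides from above, its upper half being the easiest.
- board: Fixed light wood board, 220 (x) x 250 (y) x 12 mm; ledge along its far (+x) edge, top 42 mm above the table. Origin: centre of underside; x points roughly away from the robot, z up. Coil starts near (30, 0) mm in this frame; the other spares, in any arrangement, within 4 mm in x and y of (30, 70), (30, -70), (-40, 0), marked by thin rings. Left and right ones: best gripped along board x; front one: along y.
- tray: Open red steel tray, fixed, 290 mm (x) by 140 mm (y), outer, walls 4 mm thick and 22 mm high, flat floor 4 mm above the table. It is empty and is on the left or the right of the board. Origin: centre of its underside; z up. There is room for three spares in a row along its x, 85 mm apart.
- tester: Coil tester, fixed, on the other side of the board from the tray: flat grey base 130 x 130 mm, 12 mm high, round black rubber pad 80 mm in diameter in its middle, pad top 18 mm above the table; two low terminals (to 26 mm above the table) at (53, 45) and (53, -45) mm. Origin: centre of its underside; z up.
- pad (a point): Centre of the top of the tester's round black pad; z up. The coil's origin belongs here.
- bearing: Bystander: small loose steel ball bearing lying flat on the board near its front left corner (-80, +90 mm in the board's frame), 32 mm in diameter, 10 mm high. To be left where it is.
- tape: Bystander: loose roll of black tape lying flat on the board near its front right corner (-75, -85 mm in the board's frame), 64 mm in diameter, 18 mm high. To be left where it is.
There are look-alikes about, which are no part of the job. What is shaped like the relay but blue is not meant.

How it is judged (in metres and radians):
On the way, in this order (a step that is already met when the one before it is completed fails the run):
1. capacitor, tin and relay stand upright in the red tray, all at once (x of capacitor in the frame of tray between -0.125 and 0.125 m and y of capacitor in the frame of tray between -0.05 and 0.05 m and z of each of capacitor, tin, relay in the frame of tray below 0.012 m and angle between each of capacitor, tin, relay's own z axis and vertical below 0.12 rad and x of tin in the frame of tray between -0.125 and 0.125 m and y of tin in the frame of tray between -0.05 and 0.05 m and x of relay in the frame of tray between -0.125 and 0.125 m and y of relay in the frame of tray between -0.05 and 0.05 m), for 0.2 s.
2. the coil stands on the tester's pad while the three others are still in the tray (all of step 1 and horizontal distance between coil and pad below 0.012 m and z of coil in the frame of pad between -0.005 and 0.005 m and angle between coil's own z axis and vertical below 0.1 rad), for 0.2 s.
At the end, for the whole second after the job is handed in: The coil stands upright (within 0.1 rad) on the tester's pad, its axis within 12 mm of the pad's centre (wholly on the pad); capacitor, tin and relay stand upright (within 0.1 rad) on the board, each within 15 mm of where it stood at the start (heading is free); all at rest (horizontal distance between coil and pad below 0.012 m and z of coil in the frame of pad between -0.005 and 0.005 m and angle between each of coil, capacitor, tin, relay's own z axis and vertical below 0.1 rad and distance of each of capacitor, tin, relay from where it was at the start of the episode below 0.015 m and linear speed of each of capacitor, tin, relay, coil below 0.02 m/s); the robot touches nothing.
It fails at once if the capacitor, tin, relay or coil is tipped over (leaning more than 0.8 rad) (angle between any of capacitor, tin, relay, coil's own z axis and vertical above 0.8 rad).
It fails at once if the bearing is shifted by more than 20 mm (distance of bearing from where it was at the start of the episode above 0.02 m).
It fails at once if the tape is shifted by more than 20 mm (distance of tape from where it was at the start of the episode above 0.02 m).
It also fails if it takes over 144 s, if anything falls off the work surface, if the arm or the gripper's body presses on something with over 40 N, if the wrist force passes 120 N, or if a joint passes its speed limit or range.

## Working session

There is one attempt and no reset: what is moved stays moved. The work goes in short steps, Python scripts to look and compute and a tool call to move; the robot and the scene stay as the last step left them, time stands still between calls to the robot, and variables do not carry over. Pictures are saved under pics/ and viewed, at most 14 in all, crops included, and the job is handed in when it is done.

Besides the shell and the picture viewer there is one more tool, called after "Request:" as name(argument=value, ...), one argument or row to a line, values as JSON. play_rows: Moves the arm, as the interface text tells. Its arguments: {"type":"object","properties":{"increments":{"type":"array"},"jaw":{"type":"number"},"grip_force":{"type":"number"}},"required":["increments"]}

```bash
mkdir -p pics; cat > h.py <<'E'
import numpy as np, cv2
from plant import get_obs, imaging, order
def shot(name, fn=None):
    o=get_obs(); c=imaging.capture(name)
    if fn: cv2.imwrite('pics/'+fn, c['frame'][:,:,::-1])
    h,w=c['z_map'].shape
    f=h/2/np.tan(np.radians(c['fovy'])/2)
    v,u=np.mgrid[:h,:w]; z=c['z_map']
    P=np.stack([(u-c['cx'])/f*z,(v-c['cy'])/f*z,z,np.ones_like(z)],-1)
    if 'cam_to_world' in c: T=np.array(c['cam_to_world'])
    else:
        W=np.eye(4); W[:3,:3]=np.array(o['tcp_rot']); W[:3,3]=o['tool_pos']; T=W@np.array(c['T_tool_cam'])
    X=(P@T.T)[...,:3]; X[z==0]=np.nan
    return c,X,o
E
python3 - <<'E'
from h import *
c,X,o=shot('top','top1.png')
np.save('X.npy',X); np.save('F.npy',c['frame'])
print(o); print(X[210,280])
print(np.array(c['cam_to_world']).round(3),c['fovy'])
E
```

```text
{'time': 0.0, 'joint_positions': array([ 6.23993904e+01,  1.51697007e+01,  9.19820494e+01, -2.33104481e-04,
        7.29766230e+01, -2.11444023e+00]), 'dq': array([ 0.11010908,  0.01704968, -0.03540581,  0.04591183,  0.04269716,
        0.02957001]), 'joint_torque': array([-2.05198769e-03, -5.15106797e+01, -3.67314613e+01, -3.86487536e-04,
        1.28998450e-02, -1.81850532e-05]), 'tool_pos': array([0.29018846, 0.60880688, 0.30254796]), 'tcp_rot': array([[-9.02689653e-01,  4.30290971e-01, -1.03460259e-03],
       [ 4.30292208e-01,  9.02687469e-01, -1.98735754e-03],
       [ 7.87807907e-05, -2.23914852e-03, -9.99997490e-01]]), 'ft_force': array([-0.40783043,  0.40361718, -0.14913363]), 'ft_torque': array([-0.00743051,  0.03306939,  0.05015638]), 'grasp_force': 0.0, 'finger_gap': 0.08518999129008306}
[ 0.50552618 -0.01179701  0.08975036]
[[-0.005 -0.988  0.154  0.385]
 [-1.     0.004 -0.011 -0.009]
 [ 0.01  -0.154 -0.988  0.87 ]
 [ 0.     0.     0.     1.   ]] 52.11342912956187
```

View pics/top1.png

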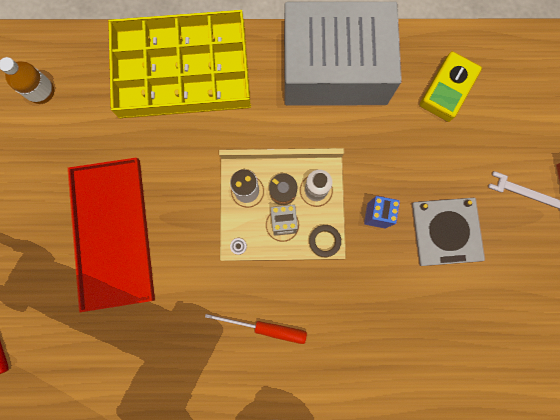

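The picture shows the capacitor at left (243,183), coil in the centre (283,188), tin at right (318,185) and relay in front (284,218). The tray is at left (112,235) and the tester pad at right (449,231), with the blue look-alike at (382,211). Next I measure them.

```bash
cat > meas.py <<'E'
from h import *
X=np.load('X.npy');F=np.load('F.npy').astype(int)
def box(u0,u1,v0,v1,zl,zh,m=None):
    s=np.zeros(X.shape[:2],bool); s[v0:v1,u0:u1]=1
    s&=(X[...,2]>zl)&(X[...,2]<zh)
    if m is not None: s&=m
    p=X[s]; r=cv2.minAreaRect((p[:,:2]*1000).astype(np.float32)); cir=cv2.minEnclosingCircle((p[:,:2]*1000).astype(np.float32))
    return len(p), p.mean(0).round(4), np.round(r[0],1),np.round(r[1],1),round(r[2],1),np.round(cir[0],1),round(cir[1],1)
print('cap',box(222,266,160,205,.079,.091))
print('tin74',box(300,340,160,212,.08,.09)); print('tincap',box(300,340,160,212,.095,.11))
print('relay',box(262,305,195,240,.085,.1))
print('coil',box(262,303,168,206,.045,.06))
print('board',box(205,360,160,275,.008,.017))
R=(F[...,0]>110)&(F[...,1]<60)
print('tray rim',box(55,165,150,320,.017,.03)); print('trayfloor',box(55,165,150,320,-.002,.01,R))
dark=F.max(-1)<70
print('pad',box(425,475,205,255,.012,.024,dark)); print('tester',box(405,495,190,275,.007,.016))
print('blue',box(362,405,190,232,.05,.12))
E
python3 meas.py
```

```text
cap (520, array([0.5574, 0.0565, 0.088 ]), array([558.7,  56.3]), array([50.5, 50.3]), 1.6, array([559.1,  57.1]), 26.1)
tin74 (247, array([ 0.5572, -0.0842,  0.087 ]), array([559.2, -84.3]), array([46.7, 46.1]), 86.6, array([559.8, -84.9]), 24.2)
tincap (168, array([ 0.559 , -0.0843,  0.1027]), array([559.4, -84.2]), array([23.9, 25.2]), 87.5, array([559.7, -84.4]), 13.2)
relay (624, array([ 0.4907, -0.018 ,  0.0913]), array([491.4, -17.9]), array([46.4, 46. ]), 6.1, array([490.6, -18.2]), 30.8)
coil (644, array([ 0.5557, -0.0171,  0.053 ]), array([556.2, -17. ]), array([52.5, 54.8]), 89.7, array([556. , -17.2]), 28.0)
board (8521, array([ 0.5139, -0.0128,  0.0111]), array([520.7, -15.3]), array([205.7, 250.1]), 0.3, array([520.9, -14.6]), 159.9)
tray rim (1043, array([0.4708, 0.3302, 0.0199]), array([473.2, 328.6]), array([290.4, 142. ]), 8.5, array([472.8, 328.8]), 160.2)
trayfloor (8776, array([0.4698, 0.3308, 0.0021]), array([470.9, 330.6]), array([287.8, 146.6]), 8.6, array([469.5, 334.8]), 158.7)
pad (74, array([ 0.4815, -0.3488,  0.0177]), array([ 480.4, -351.8]), array([84.5, 85.9]), 4.3, array([ 489.5, -351. ]), 54.1)
tester (2861, array([ 0.4713, -0.3481,  0.012 ]), array([ 474. , -350.7]), array([130. , 130.8]), 4.2, array([ 474.2, -350.4]), 89.5)
blue (709, array([ 0.5061, -0.2058,  0.0771]), array([ 507.6, -208.8]), array([47.4, 46.6]), 78.3, array([ 507.5, -208.1]), 31.1)
```

```bash
cat > go.py <<'E'
import sys
from h import *
from scipy.spatial.transform import Rotation as Rn
# args: x,y,zgrasp,angle(of tool y) ... ; prints increments from current pose
o=get_obs(); R=np.array(o['tcp_rot']); p=np.array(o['tool_pos'])
print('t',round(o['time'],2),'grasp',(p+R[:,2]*.054).round(4),'yang',round(np.degrees(np.arctan2(R[1,1],R[0,1])),1),'gap',round(o['finger_gap'],4),'gf',round(o['grasp_force'],1),'q',np.round(o['joint_positions'],0))
for a in sys.argv[1:]:
    x,y,z,th=map(float,a.split(',')); t=np.radians(th)
    yv=np.array([np.cos(t),np.sin(t),0]); zv=np.array([0,0,-1.]); Rt=np.c_[np.cross(yv,zv),yv,zv]
    d=R.T@(np.array([x,y,z+.054])-p)*100; w=Rn.from_matrix(R.T@Rt).as_rotvec(degrees=True)
    print(a,d.round(2),w.round(1),'rows>=',int(np.ceil(max(np.linalg.norm(d)/5,np.linalg.norm(w)/8.59))))
E
python3 go.py .491,-.018,.2,96 .491,-.018,.07,96
```

```text
t 0.05 grasp [0.2901 0.6087 0.2486] yang 64.5 gap 0.0852 gf 0.0 q [62. 15. 92.  0. 73. -2.]
.491,-.018,.2,96 [-45.1  -47.93   4.96] [ -0.1  -0.  -31.5] rows>= 14
.491,-.018,.07,96 [-45.1  -47.9   17.96] [ -0.1  -0.  -31.5] rows>= 14
```

Request:
play_rows(
  increments=[
    {"x":-3.5,"y":-3.6,"z":0.5,"wz":-4},
    {"x":-7,"y":-7.5,"z":1,"wz":-8},
    {"x":-10.5,"y":-11,"z":1.5,"wz":-12},
    {"x":-14,"y":-14.7,"z":2,"wz":-16},
    {"x":-17.4,"y":-18.4,"z":2.5,"wz":-20},
    {"x":-20.8,"y":-22,"z":3,"wz":-24},
    {"x":-24.2,"y":-25.7,"z":3.5,"wz":-28},
    {"x":-27.6,"y":-29.3,"z":4,"wz":-31.5},
    {"x":-31,"y":-33,"z":4.5,"wz":-31.5},
    {"x":-34.4,"y":-36.5,"z":5,"wz":-31.5},
    {"x":-37.8,"y":-40.1,"z":5,"wz":-31.5},
    {"x":-40.5,"y":-43,"z":5,"wz":-31.5},
  ],
  jaw=100,
  grip_force=60,
)

```text
schema error: expected keys x, y, z, wx, wy, wz
```

```bash
python3 go.py .491,-.018,.2,96 .491,-.018,.07,96
```

```text
t 0.05 grasp [0.2901 0.6087 0.2486] yang 64.5 gap 0.0852 gf 0.0 q [62. 15. 92.  0. 73. -2.]
.491,-.018,.2,96 [-45.1  -47.93   4.96] [ -0.1  -0.  -31.5] rows>= 14
.491,-.018,.07,96 [-45.1  -47.9   17.96] [ -0.1  -0.  -31.5] rows>= 14
```

Request:
play_rows(
  increments=[
    {"x":-8,"y":-8.5,"z":1,"wx":0,"wy":0,"wz":-8},
    {"x":-45.1,"y":-47.9,"z":5,"wx":0,"wy":0,"wz":-31.5},
    {"x":-45.1,"y":-47.9,"z":5,"wx":0,"wy":0,"wz":-31.5},
    {"x":-45.1,"y":-47.9,"z":5,"wx":0,"wy":0,"wz":-31.5},
    {"x":-45.1,"y":-47.9,"z":5,"wx":0,"wy":0,"wz":-31.5},
    {"x":-45.1,"y":-47.9,"z":5,"wx":0,"wy":0,"wz":-31.5},
    {"x":-45.1,"y":-47.9,"z":5,"wx":0,"wy":0,"wz":-31.5},
    {"x":-45.1,"y":-47.9,"z":5,"wx":0,"wy":0,"wz":-31.5},
    {"x":-45.1,"y":-47.9,"z":5,"wx":0,"wy":0,"wz":-31.5},
    {"x":-45.1,"y":-47.9,"z":5,"wx":0,"wy":0,"wz":-31.5},
    {"x":-45.1,"y":-47.9,"z":5,"wx":0,"wy":0,"wz":-31.5},
    {"x":-45.1,"y":-47.9,"z":5,"wx":0,"wy":0,"wz":-31.5},
  ],
  jaw=100,
  grip_force=60,
)

```text
time: 1.25
tool_pos: [0.473, 0.0376, 0.2579]
tcp_rot: [[-0.995, -0.105, -0.0], [-0.105, 0.995, 0.0], [0.0, 0.0, -1.0]]
ft_force: [1.8, 0.1, 0.1]
finger_gap: 0.0855
grasp_force: 0.0
```

```bash
python3 go.py .491,-.018,.2,96 .491,-.018,.07,96
```

```text
t 1.25 grasp [0.473  0.0376 0.2039] yang 96.0 gap 0.0855 gf 0.0 q [  2.  -5. 119.   0.  66. -94.]
.491,-.018,.2,96 [-1.21 -5.72  0.39] [ 0. -0.  0.] rows>= 2
.491,-.018,.07,96 [-1.21 -5.72 13.39] [ 0. -0.  0.] rows>= 3
```

Request:
play_rows(
  increments=[
    {"x":-1.2,"y":-5,"z":0.4,"wx":0,"wy":0,"wz":0},
    {"x":-1.2,"y":-5,"z":0.4,"wx":0,"wy":0,"wz":0},
    {"x":-1.2,"y":-5,"z":0.4,"wx":0,"wy":0,"wz":0},
    {"x":-1.2,"y":-5,"z":0.4,"wx":0,"wy":0,"wz":0},
  ],
)

```text
time: 1.65
tool_pos: [0.4898, -0.0081, 0.2539]
tcp_rot: [[-0.994, -0.105, -0.001], [-0.105, 0.994, 0.001], [0.001, 0.001, -1.0]]
ft_force: [0.4, -0.3, 0.5]
finger_gap: 0.0852
grasp_force: 0.0
```

```bash
python3 go.py .491,-.018,.2,96 .491,-.018,.07,96; python3 - <<'E'
from h import *
c,X,o=shot('wrist','w1.png')
F=c['frame']
def blob(zl,zh,cx,cy,r):
    s=(X[...,2]>zl)&(X[...,2]<zh)&(np.hypot(X[...,0]-cx,X[...,1]-cy)<r)
    p=X[s]; 
    if len(p)<20: return len(p)
    q=(p[:,:2]*1000).astype(np.float32); r_=cv2.minAreaRect(q)
    return len(p),np.round(r_[0],1),np.round(r_[1],1),round(r_[2],1),np.round(cv2.minEnclosingCircle(q)[0],1)
print('relay',blob(.085,.1,.491,-.018,.045));print('cap',blob(.079,.091,.559,.057,.035));print('tin',blob(.095,.11,.559,-.084,.03));print('coil',blob(.045,.06,.556,-.017,.035))
E
```

```text
t 1.65 grasp [ 0.4897 -0.0081  0.1999] yang 96.0 gap 0.0852 gf 0.0 q [  -4.   -3.  117.    0.   66. -100.]
.491,-.018,.2,96 [-0.01 -1.   -0.01] [ 0.  -0.1  0. ] rows>= 1
.491,-.018,.07,96 [-0.03 -1.01 12.99] [ 0.  -0.1  0. ] rows>= 3
relay (3834, array([491. , -16.9]), array([46. , 46.1]), 5.6, array([491.4, -16.9]))
cap (2514, array([558.6,  55.3]), array([51.1, 46. ]), 4.0, array([558.9,  58. ]))
tin (156, array([557.3, -72.9]), array([20.2,  5. ]), 12.0, array([557.8, -75.3]))
coil (2746, array([558.4, -16.1]), array([54. , 55.2]), 6.1, array([556.8, -15.9]))
```

View pics/w1.png

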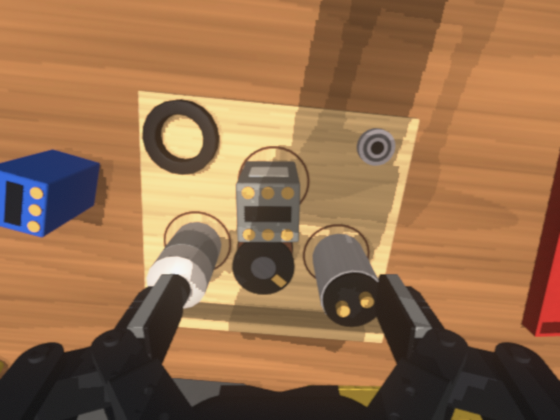

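The wrist view agrees with the top view: relay at (268,215), coil at (264,265), capacitor at (345,280), tin at (190,260). I descend on the relay.

Request:
play_rows(
  increments=[
    {"x":0,"y":-0.9,"z":2,"wx":0,"wy":0,"wz":0},
    {"x":0,"y":-0.9,"z":6,"wx":0,"wy":0,"wz":0},
    {"x":0,"y":-0.9,"z":10,"wx":0,"wy":0,"wz":0},
    {"x":0,"y":-0.9,"z":12.5,"wx":0,"wy":0,"wz":0},
    {"x":0,"y":-0.9,"z":13,"wx":0,"wy":0,"wz":0},
    {"x":0,"y":-0.9,"z":13,"wx":0,"wy":0,"wz":0},
    {"x":0,"y":-0.9,"z":13,"wx":0,"wy":0,"wz":0},
  ],
)

```text
time: 2.4
tool_pos: [0.4926, -0.0171, 0.126]
tcp_rot: [[-0.994, -0.106, 0.003], [-0.106, 0.994, -0.0], [-0.003, -0.0, -1.0]]
ft_force: [0.4, -0.2, 0.1]
finger_gap: 0.0858
grasp_force: 0.0
```

Request:
play_rows(
  increments=[
    {"x":0,"y":0,"z":0,"wx":0,"wy":0,"wz":0},
    {"x":0,"y":0,"z":0,"wx":0,"wy":0,"wz":0},
    {"x":0,"y":0,"z":0,"wx":0,"wy":0,"wz":0},
    {"x":0,"y":0,"z":0,"wx":0,"wy":0,"wz":0},
    {"x":0,"y":0,"z":0,"wx":0,"wy":0,"wz":0},
    {"x":0,"y":0,"z":0,"wx":0,"wy":0,"wz":0},
  ],
  jaw=0,
)

```text
time: 3.0
tool_pos: [0.4924, -0.0178, 0.1257]
tcp_rot: [[-0.995, -0.104, 0.002], [-0.104, 0.995, 0.0], [-0.002, -0.0, -1.0]]
ft_force: [0.2, 1.7, 4.9]
finger_gap: 0.0457
grasp_force: 62.3
```

```bash
python3 go.py .491,-.017,.16,96 .389,.316,.16,98 .389,.316,.065,98
```

```text
t 3.0 grasp [ 0.4925 -0.0178  0.0717] yang 96.0 gap 0.0457 gf 62.3 q [  -5.    6.  123.    0.   51. -101.]
.491,-.017,.16,96 [ 0.11  0.09 -8.83] [-0.   0.1 -0. ] rows>= 2
.389,.316,.16,98 [ 6.77 34.28 -8.85] [-0.   0.1 -2. ] rows>= 8
.389,.316,.065,98 [ 6.8  34.28  0.65] [-0.   0.1 -2. ] rows>= 7
```

Request:
play_rows(
  increments=[
    {"x":0,"y":0,"z":-3,"wx":0,"wy":0,"wz":0},
    {"x":0,"y":0,"z":-7,"wx":0,"wy":0,"wz":0},
    {"x":0.5,"y":2.5,"z":-8.8,"wx":0,"wy":0,"wz":0},
    {"x":1.3,"y":6.5,"z":-8.8,"wx":0,"wy":0,"wz":-2},
    {"x":2.2,"y":11,"z":-8.8,"wx":0,"wy":0,"wz":-2},
    {"x":3.1,"y":15.5,"z":-8.8,"wx":0,"wy":0,"wz":-2},
    {"x":4,"y":20,"z":-8.8,"wx":0,"wy":0,"wz":-2},
    {"x":4.9,"y":24.5,"z":-8.8,"wx":0,"wy":0,"wz":-2},
    {"x":5.7,"y":29,"z":-8.8,"wx":0,"wy":0,"wz":-2},
    {"x":6.4,"y":32.5,"z":-8.8,"wx":0,"wy":0,"wz":-2},
    {"x":6.8,"y":34.3,"z":-8.8,"wx":0,"wy":0,"wz":-2},
    {"x":6.8,"y":34.3,"z":-8.8,"wx":0,"wy":0,"wz":-2},
  ],
)

```text
time: 4.2
tool_pos: [0.3865, 0.318, 0.2117]
tcp_rot: [[-0.99, -0.143, -0.001], [-0.143, 0.99, -0.0], [0.001, 0.0, -1.0]]
ft_force: [0.2, -0.5, -2.9]
finger_gap: 0.0453
grasp_force: 62.7
```

```bash
python3 go.py .389,.316,.0645,98
```

```text
t 4.2 grasp [0.3864 0.318  0.1577] yang 98.2 gap 0.0453 gf 62.7 q [ 37.   1. 118.   0.  61. -62.]
.389,.316,.0645,98 [-0.23 -0.23  9.32] [ 0.  -0.1  0.2] rows>= 2
```

Request:
play_rows(
  increments=[
    {"x":-0.2,"y":-0.2,"z":1,"wx":0,"wy":0,"wz":0},
    {"x":-0.2,"y":-0.2,"z":4,"wx":0,"wy":0,"wz":0},
    {"x":-0.2,"y":-0.2,"z":7,"wx":0,"wy":0,"wz":0},
    {"x":-0.2,"y":-0.2,"z":8.6,"wx":0,"wy":0,"wz":0},
    {"x":-0.2,"y":-0.2,"z":9.1,"wx":0,"wy":0,"wz":0},
    {"x":-0.2,"y":-0.2,"z":9.3,"wx":0,"wy":0,"wz":0},
    {"x":-0.2,"y":-0.2,"z":9.3,"wx":0,"wy":0,"wz":0},
  ],
)

```text
time: 4.9
tool_pos: [0.3908, 0.3142, 0.1197]
tcp_rot: [[-0.99, -0.138, 0.001], [-0.138, 0.99, 0.0], [-0.001, 0.0, -1.0]]
ft_force: [-0.7, 0.0, -3.3]
finger_gap: 0.0454
grasp_force: 62.9
```

```bash
python3 go.py .389,.316,.064,98 .389,.316,.14,98 .559,.057,.16,0 ; python3 -c "
from plant import get_obs;print(get_obs()['ft_force'])"
```

```text
t 4.9 grasp [0.3908 0.3142 0.0657] yang 98.0 gap 0.0454 gf 62.9 q [ 36.   8. 122.  -0.  50. -62.]
.389,.316,.064,98 [0.15 0.2  0.17] [ 0.  0. -0.] rows>= 1
.389,.316,.14,98 [ 0.14  0.21 -7.43] [ 0.  0. -0.] rows>= 2
.559,.057,.16,0 [-13.11 -27.8   -9.43] [ 0.1  0.  98. ] rows>= 12
[-6.89719213e-01  2.81265795e-03 -3.29360969e+00]
```

Request:
play_rows(
  increments=[
    {"x":0,"y":0,"z":0.1,"wx":0,"wy":0,"wz":0},
    {"x":0,"y":0,"z":0.2,"wx":0,"wy":0,"wz":0},
    {"x":0,"y":0,"z":0.2,"wx":0,"wy":0,"wz":0},
  ],
)

```text
time: 5.2
tool_pos: [0.3903, 0.3148, 0.1179]
tcp_rot: [[-0.99, -0.14, 0.001], [-0.14, 0.99, 0.001], [-0.001, 0.001, -1.0]]
ft_force: [-0.5, -0.3, -2.1]
finger_gap: 0.0457
grasp_force: 62.9
```

Request:
play_rows(
  increments=[
    {"x":0,"y":0,"z":0,"wx":0,"wy":0,"wz":0},
    {"x":0,"y":0,"z":0,"wx":0,"wy":0,"wz":0},
    {"x":0,"y":0,"z":0,"wx":0,"wy":0,"wz":0},
    {"x":0,"y":0,"z":0,"wx":0,"wy":0,"wz":0},
    {"x":0,"y":0,"z":0,"wx":0,"wy":0,"wz":0},
    {"x":0,"y":0,"z":-3,"wx":0,"wy":0,"wz":0},
    {"x":0,"y":0,"z":-7,"wx":0,"wy":0,"wz":0},
    {"x":0,"y":0,"z":-10,"wx":0,"wy":0,"wz":0},
    {"x":0,"y":0,"z":-11,"wx":0,"wy":0,"wz":0},
  ],
  jaw=100,
)

```text
time: 6.1
tool_pos: [0.3917, 0.3158, 0.2313]
tcp_rot: [[-0.99, -0.139, 0.005], [-0.139, 0.99, 0.004], [-0.006, 0.003, -1.0]]
ft_force: [0.8, 0.2, -0.2]
finger_gap: 0.0853
grasp_force: 0.0
```

```bash
python3 go.py .559,.057,.17,0 
```

```text
t 6.1 grasp [0.392  0.316  0.1773] yang 98.0 gap 0.0853 gf 0.0 q [ 36.  -0. 117.  -0.  63. -62.]
.559,.057,.17,0 [-12.95 -27.96   0.72] [ 0.4  0.1 98. ] rows>= 12
```

Request:
play_rows(
  increments=[
    {"x":-1.1,"y":-2.3,"z":0,"wx":0,"wy":0,"wz":8.2},
    {"x":-2.2,"y":-4.6,"z":0,"wx":0,"wy":0,"wz":16.4},
    {"x":-3.3,"y":-7,"z":0,"wx":0,"wy":0,"wz":24.6},
    {"x":-4.4,"y":-9.3,"z":0,"wx":0,"wy":0,"wz":32.8},
    {"x":-5.5,"y":-11.6,"z":0,"wx":0,"wy":0,"wz":41},
    {"x":-6.6,"y":-14,"z":0,"wx":0,"wy":0,"wz":49.2},
    {"x":-7.7,"y":-16.3,"z":0,"wx":0,"wy":0,"wz":57.4},
    {"x":-8.8,"y":-18.6,"z":0,"wx":0,"wy":0,"wz":65.6},
    {"x":-9.9,"y":-21,"z":0,"wx":0,"wy":0,"wz":73.8},
    {"x":-11,"y":-23.3,"z":0,"wx":0,"wy":0,"wz":82},
    {"x":-12,"y":-26,"z":0,"wx":0,"wy":0,"wz":90},
    {"x":-13,"y":-28,"z":0,"wx":0,"wy":0,"wz":98},
  ],
)

```text
time: 7.3
tool_pos: [0.5577, 0.0539, 0.226]
tcp_rot: [[0.006, 1.0, -0.002], [1.0, -0.006, -0.0], [-0.0, -0.002, -1.0]]
ft_force: [0.1, -0.2, 0.4]
finger_gap: 0.0853
grasp_force: 0.0
```

Request:
play_rows(
  increments=[
    {"x":0,"y":0,"z":0,"wx":0,"wy":0,"wz":0},
    {"x":0,"y":0,"z":0,"wx":0,"wy":0,"wz":0},
    {"x":0,"y":0,"z":0,"wx":0,"wy":0,"wz":0},
  ],
)

```text
time: 7.6
tool_pos: [0.557, 0.056, 0.2266]
tcp_rot: [[-0.002, 1.0, -0.002], [1.0, 0.002, 0.0], [0.0, -0.002, -1.0]]
ft_force: [-0.3, 1.1, 0.2]
finger_gap: 0.0855
grasp_force: 0.0
```

```bash
python3 go.py .559,.057,.17,0 .559,.057,.07,0
```

```text
t 7.6 grasp [0.5569 0.056  0.1726] yang 0.1 gap 0.0855 gf 0.0 q [  3.   6. 111.   0.  63.   3.]
.559,.057,.17,0 [0.1  0.2  0.26] [-0.1 -0.   0.1] rows>= 1
.559,.057,.07,0 [ 0.1   0.22 10.26] [-0.1 -0.   0.1] rows>= 3
```

Request:
play_rows(
  increments=[
    {"x":0.1,"y":0.2,"z":2,"wx":0,"wy":0,"wz":0},
    {"x":0.1,"y":0.2,"z":5.5,"wx":0,"wy":0,"wz":0},
    {"x":0.1,"y":0.2,"z":8.5,"wx":0,"wy":0,"wz":0},
    {"x":0.1,"y":0.2,"z":10,"wx":0,"wy":0,"wz":0},
    {"x":0.1,"y":0.2,"z":10.2,"wx":0,"wy":0,"wz":0},
    {"x":0.1,"y":0.2,"z":10.2,"wx":0,"wy":0,"wz":0},
    {"x":0.1,"y":0.2,"z":10.2,"wx":0,"wy":0,"wz":0},
  ],
)

```text
time: 8.3
tool_pos: [0.5611, 0.0567, 0.1271]
tcp_rot: [[-0.001, 1.0, 0.003], [1.0, 0.001, 0.0], [0.0, 0.003, -1.0]]
ft_force: [1.2, -0.1, 0.0]
finger_gap: 0.0856
grasp_force: 0.0
```

Request:
play_rows(
  increments=[
    {"x":0,"y":0,"z":0,"wx":0,"wy":0,"wz":0},
    {"x":0,"y":0,"z":0,"wx":0,"wy":0,"wz":0},
    {"x":0,"y":0,"z":0,"wx":0,"wy":0,"wz":0},
    {"x":0,"y":0,"z":0,"wx":0,"wy":0,"wz":0},
    {"x":0,"y":0,"z":0,"wx":0,"wy":0,"wz":0},
    {"x":0,"y":0,"z":0,"wx":0,"wy":0,"wz":0},
  ],
  jaw=0,
)

```text
time: 8.9
tool_pos: [0.5607, 0.0564, 0.1268]
tcp_rot: [[-0.0, 1.0, 0.002], [1.0, 0.0, 0.0], [0.0, 0.002, -1.0]]
ft_force: [-1.1, 0.5, 5.4]
finger_gap: 0.0504
grasp_force: 62.8
```

```bash
python3 go.py .559,.057,.16,0 .557,.342,.16,98
```

```text
t 8.9 grasp [0.5608 0.0564 0.0728] yang 0.0 gap 0.0504 gf 62.8 q [  3.  13. 115.   0.  52.   3.]
.559,.057,.16,0 [ 0.06 -0.15 -8.72] [ 0.1 -0.   0. ] rows>= 2
.557,.342,.16,98 [28.56 -0.35 -8.72] [  0.1   0.1 -98. ] rows>= 12
```

Request:
play_rows(
  increments=[
    {"x":0,"y":0,"z":-3,"wx":0,"wy":0,"wz":0},
    {"x":0,"y":0,"z":-7,"wx":0,"wy":0,"wz":-2},
    {"x":2.8,"y":0,"z":-8.7,"wx":0,"wy":0,"wz":-10},
    {"x":5.6,"y":0,"z":-8.7,"wx":0,"wy":0,"wz":-18},
    {"x":8.4,"y":0,"z":-8.7,"wx":0,"wy":0,"wz":-26},
    {"x":11.2,"y":0,"z":-8.7,"wx":0,"wy":0,"wz":-34},
    {"x":14,"y":0,"z":-8.7,"wx":0,"wy":0,"wz":-42},
    {"x":16.8,"y":0,"z":-8.7,"wx":0,"wy":0,"wz":-50},
    {"x":19.6,"y":0,"z":-8.7,"wx":0,"wy":0,"wz":-58},
    {"x":22.4,"y":0,"z":-8.7,"wx":0,"wy":0,"wz":-66},
    {"x":25,"y":0,"z":-8.7,"wx":0,"wy":0,"wz":-74},
    {"x":27,"y":0,"z":-8.7,"wx":0,"wy":0,"wz":-80},
  ],
)

```text
time: 10.1
tool_pos: [0.5591, 0.3277, 0.2114]
tcp_rot: [[-0.986, 0.168, -0.001], [0.168, 0.986, -0.0], [0.001, -0.001, -1.0]]
ft_force: [0.4, -0.1, -2.4]
finger_gap: 0.0507
grasp_force: 63.1
```

```bash
python3 go.py .557,.342,.16,98
```

```text
t 10.1 grasp [0.559  0.3277 0.1574] yang 80.3 gap 0.0507 gf 63.1 q [ 28.  16. 101.   0.  63. -52.]
.557,.342,.16,98 [ 0.44  1.38 -0.26] [ -0.   -0.1 -17.7] rows>= 3
```

Request:
play_rows(
  increments=[
    {"x":0.4,"y":1.2,"z":0,"wx":0,"wy":0,"wz":-8},
    {"x":0.4,"y":1.2,"z":0,"wx":0,"wy":0,"wz":-16},
    {"x":0.4,"y":1.2,"z":0,"wx":0,"wy":0,"wz":-17.7},
    {"x":0.4,"y":1.2,"z":2,"wx":0,"wy":0,"wz":-17.7},
    {"x":0.4,"y":1.2,"z":5,"wx":0,"wy":0,"wz":-17.7},
    {"x":0.4,"y":1.2,"z":7.5,"wx":0,"wy":0,"wz":-17.7},
    {"x":0.4,"y":1.2,"z":8.7,"wx":0,"wy":0,"wz":-17.7},
    {"x":0.4,"y":1.2,"z":9,"wx":0,"wy":0,"wz":-17.7},
    {"x":0.4,"y":1.2,"z":9,"wx":0,"wy":0,"wz":-17.7},
    {"x":0.4,"y":1.2,"z":9,"wx":0,"wy":0,"wz":-17.7},
  ],
)

```text
time: 11.1
tool_pos: [0.5589, 0.3393, 0.1239]
tcp_rot: [[-0.991, -0.134, 0.002], [-0.134, 0.991, 0.001], [-0.002, 0.001, -1.0]]
ft_force: [-0.1, 0.5, -2.4]
finger_gap: 0.0506
grasp_force: 63.2
```

```bash
python3 go.py .557,.342,.065,98
```

```text
t 11.1 grasp [0.559  0.3394 0.0699] yang 97.7 gap 0.0506 gf 63.2 q [ 29.  22. 103.  -0.  55. -69.]
.557,.342,.065,98 [0.15 0.29 0.49] [ 0.1  0.1 -0.3] rows>= 1
```

Request:
play_rows(
  increments=[
    {"x":0,"y":0.2,"z":0.2,"wx":0,"wy":0,"wz":0},
    {"x":0,"y":0.2,"z":0.4,"wx":0,"wy":0,"wz":0},
    {"x":0,"y":0.2,"z":0.5,"wx":0,"wy":0,"wz":0},
    {"x":0,"y":0.2,"z":0.5,"wx":0,"wy":0,"wz":0},
  ],
)

```text
time: 11.5
tool_pos: [0.5582, 0.3413, 0.1188]
tcp_rot: [[-0.991, -0.134, 0.002], [-0.134, 0.991, 0.001], [-0.002, 0.001, -1.0]]
ft_force: [-0.4, 0.1, 4.5]
finger_gap: 0.0509
grasp_force: 64.0
```

Request:
play_rows(
  increments=[
    {"x":0,"y":0,"z":0,"wx":0,"wy":0,"wz":0},
    {"x":0,"y":0,"z":0,"wx":0,"wy":0,"wz":0},
    {"x":0,"y":0,"z":0,"wx":0,"wy":0,"wz":0},
    {"x":0,"y":0,"z":0,"wx":0,"wy":0,"wz":0},
    {"x":0,"y":0,"z":0,"wx":0,"wy":0,"wz":0},
    {"x":0,"y":0,"z":-3,"wx":0,"wy":0,"wz":0},
    {"x":0,"y":0,"z":-7,"wx":0,"wy":0,"wz":0},
    {"x":0,"y":0,"z":-10,"wx":0,"wy":0,"wz":0},
    {"x":0,"y":0,"z":-11,"wx":0,"wy":0,"wz":0},
  ],
  jaw=100,
)

```text
time: 12.4
tool_pos: [0.5595, 0.342, 0.232]
tcp_rot: [[-0.991, -0.134, 0.006], [-0.134, 0.991, 0.004], [-0.007, 0.003, -1.0]]
ft_force: [0.6, 0.9, 1.0]
finger_gap: 0.0856
grasp_force: 0.0
```

```bash
python3 go.py .559,-.0845,.17,0 
```

```text
t 12.4 grasp [0.5598 0.3422 0.178 ] yang 97.7 gap 0.0856 gf 0.0 q [ 29.  16.  99.   0.  65. -68.]
.559,-.0845,.17,0 [  5.78 -42.25   0.65] [ 0.4  0.2 97.7] rows>= 12
```

Request:
play_rows(
  increments=[
    {"x":0.5,"y":-3.5,"z":0.6,"wx":0,"wy":0,"wz":8.2},
    {"x":1,"y":-7,"z":0.6,"wx":0,"wy":0,"wz":16.4},
    {"x":1.5,"y":-10.5,"z":0.6,"wx":0,"wy":0,"wz":24.6},
    {"x":2,"y":-14,"z":0.6,"wx":0,"wy":0,"wz":32.8},
    {"x":2.5,"y":-17.5,"z":0.6,"wx":0,"wy":0,"wz":41},
    {"x":3,"y":-21,"z":0.6,"wx":0,"wy":0,"wz":49.2},
    {"x":3.5,"y":-24.5,"z":0.6,"wx":0,"wy":0,"wz":57.4},
    {"x":4,"y":-28,"z":0.6,"wx":0,"wy":0,"wz":65.6},
    {"x":4.5,"y":-31.5,"z":0.6,"wx":0,"wy":0,"wz":73.8},
    {"x":5,"y":-35,"z":0.6,"wx":0,"wy":0,"wz":82},
    {"x":5.4,"y":-39,"z":0.6,"wx":0,"wy":0,"wz":90},
    {"x":5.8,"y":-42.2,"z":0.6,"wx":0,"wy":0,"wz":97.7},
  ],
)

```text
time: 13.6
tool_pos: [0.5561, -0.0869, 0.2203]
tcp_rot: [[0.006, 1.0, -0.001], [1.0, -0.006, -0.0], [-0.0, -0.001, -1.0]]
ft_force: [1.0, 0.1, 0.7]
finger_gap: 0.085
grasp_force: 0.0
```

Request:
play_rows(
  increments=[
    {"x":0,"y":0,"z":0,"wx":0,"wy":0,"wz":0},
    {"x":0,"y":0,"z":0,"wx":0,"wy":0,"wz":0},
    {"x":0,"y":0,"z":0,"wx":0,"wy":0,"wz":0},
  ],
)

```text
time: 13.9
tool_pos: [0.5564, -0.0843, 0.2207]
tcp_rot: [[-0.002, 1.0, -0.001], [1.0, 0.002, 0.001], [0.001, -0.001, -1.0]]
ft_force: [0.6, 0.0, -0.1]
finger_gap: 0.0853
grasp_force: 0.0
```

```bash
python3 go.py .559,-.0845,.17,0 .559,-.0845,.068,0
```

```text
t 13.9 grasp [ 0.5563 -0.0842  0.1667] yang 0.1 gap 0.0853 gf 0.0 q [-11.   7. 111.   0.  62. -11.]
.559,-.0845,.17,0 [-0.02  0.26 -0.34] [-0.1 -0.   0.1] rows>= 1
.559,-.0845,.068,0 [-0.03  0.27  9.86] [-0.1 -0.   0.1] rows>= 2
```

Request:
play_rows(
  increments=[
    {"x":0,"y":0.1,"z":2,"wx":0,"wy":0,"wz":0},
    {"x":0,"y":0.1,"z":5.5,"wx":0,"wy":0,"wz":0},
    {"x":0,"y":0.1,"z":8.5,"wx":0,"wy":0,"wz":0},
    {"x":0,"y":0.1,"z":9.8,"wx":0,"wy":0,"wz":0},
    {"x":0,"y":0.1,"z":9.9,"wx":0,"wy":0,"wz":0},
    {"x":0,"y":0.1,"z":9.9,"wx":0,"wy":0,"wz":0},
    {"x":0,"y":0.1,"z":9.9,"wx":0,"wy":0,"wz":0},
  ],
)

```text
time: 14.6
tool_pos: [0.5592, -0.085, 0.1242]
tcp_rot: [[-0.001, 1.0, 0.003], [1.0, 0.001, -0.001], [-0.001, 0.003, -1.0]]
ft_force: [-0.5, -0.7, -0.5]
finger_gap: 0.0857
grasp_force: 0.0
```

Request:
play_rows(
  increments=[
    {"x":0,"y":0,"z":0,"wx":0,"wy":0,"wz":0},
    {"x":0,"y":0,"z":0,"wx":0,"wy":0,"wz":0},
    {"x":0,"y":0,"z":0,"wx":0,"wy":0,"wz":0},
    {"x":0,"y":0,"z":0,"wx":0,"wy":0,"wz":0},
    {"x":0,"y":0,"z":0,"wx":0,"wy":0,"wz":0},
    {"x":0,"y":0,"z":0,"wx":0,"wy":0,"wz":0},
  ],
  jaw=0,
)

```text
time: 15.2
tool_pos: [0.5587, -0.0853, 0.1238]
tcp_rot: [[-0.0, 1.0, 0.002], [1.0, 0.0, -0.0], [-0.0, 0.002, -1.0]]
ft_force: [-0.7, -0.2, 5.8]
finger_gap: 0.0471
grasp_force: 61.1
```

```bash
python3 go.py .559,-.0845,.19,0 .473,.329,.19,98
```

```text
t 15.2 grasp [ 0.5588 -0.0853  0.0698] yang 0.0 gap 0.0471 gf 61.1 q [-11.  14. 115.   0.  52. -11.]
.559,-.0845,.19,0 [  0.08   0.06 -12.02] [0.1 0.  0. ] rows>= 3
.473,.329,.19,98 [ 41.43  -8.54 -12.06] [  0.1   0.1 -98. ] rows>= 12
```

Request:
play_rows(
  increments=[
    {"x":0,"y":0,"z":-3,"wx":0,"wy":0,"wz":0},
    {"x":0,"y":0,"z":-7.5,"wx":0,"wy":0,"wz":0},
    {"x":2,"y":-0.4,"z":-11.5,"wx":0,"wy":0,"wz":-8},
    {"x":6,"y":-1.2,"z":-12,"wx":0,"wy":0,"wz":-16},
    {"x":10,"y":-2,"z":-12,"wx":0,"wy":0,"wz":-24},
    {"x":14,"y":-2.8,"z":-12,"wx":0,"wy":0,"wz":-32},
    {"x":18,"y":-3.7,"z":-12,"wx":0,"wy":0,"wz":-40},
    {"x":22,"y":-4.5,"z":-12,"wx":0,"wy":0,"wz":-48},
    {"x":26,"y":-5.3,"z":-12,"wx":0,"wy":0,"wz":-56},
    {"x":30,"y":-6.2,"z":-12,"wx":0,"wy":0,"wz":-64},
    {"x":34,"y":-7,"z":-12,"wx":0,"wy":0,"wz":-72},
    {"x":38,"y":-7.8,"z":-12,"wx":0,"wy":0,"wz":-80},
  ],
)

```text
time: 16.4
tool_pos: [0.4787, 0.2962, 0.2418]
tcp_rot: [[-0.986, 0.168, -0.001], [0.168, 0.986, -0.001], [0.001, -0.001, -1.0]]
ft_force: [-0.5, 0.0, -2.0]
finger_gap: 0.047
grasp_force: 62.3
```

```bash
python3 go.py .473,.329,.19,98
```

```text
t 16.4 grasp [0.4786 0.2961 0.1878] yang 80.3 gap 0.047 gf 62.3 q [ 29.   6. 110.  -0.  65. -51.]
.473,.329,.19,98 [ 1.11  3.14 -0.22] [ -0.   -0.  -17.7] rows>= 3
```

Request:
play_rows(
  increments=[
    {"x":0.6,"y":2,"z":0,"wx":0,"wy":0,"wz":-8},
    {"x":1,"y":3,"z":0,"wx":0,"wy":0,"wz":-16},
    {"x":1,"y":3,"z":0,"wx":0,"wy":0,"wz":-17.7},
    {"x":1,"y":3,"z":2,"wx":0,"wy":0,"wz":-17.7},
    {"x":1,"y":3,"z":6,"wx":0,"wy":0,"wz":-17.7},
    {"x":1,"y":3,"z":10,"wx":0,"wy":0,"wz":-17.7},
    {"x":1,"y":3,"z":11.5,"wx":0,"wy":0,"wz":-17.7},
    {"x":1,"y":3,"z":12,"wx":0,"wy":0,"wz":-17.7},
    {"x":1,"y":3,"z":12,"wx":0,"wy":0,"wz":-17.7},
    {"x":1,"y":3,"z":12,"wx":0,"wy":0,"wz":-17.7},
  ],
)

```text
time: 17.4
tool_pos: [0.4765, 0.3268, 0.1244]
tcp_rot: [[-0.991, -0.134, 0.003], [-0.134, 0.991, 0.002], [-0.003, 0.001, -1.0]]
ft_force: [0.9, 0.3, -1.7]
finger_gap: 0.0469
grasp_force: 62.4
```

```bash
python3 go.py .473,.329,.062,98
```

```text
t 17.4 grasp [0.4767 0.3269 0.0704] yang 97.7 gap 0.0469 gf 62.4 q [ 32.  15. 113.  -0.  52. -66.]
.473,.329,.062,98 [0.32 0.27 0.84] [ 0.1  0.2 -0.3] rows>= 1
```

Now the last bit down, release, lift, then head for the coil.

Request:
play_rows(
  increments=[
    {"x":0.2,"y":0.2,"z":0.3,"wx":0,"wy":0,"wz":0},
    {"x":0.2,"y":0.2,"z":0.6,"wx":0,"wy":0,"wz":0},
    {"x":0.2,"y":0.2,"z":0.8,"wx":0,"wy":0,"wz":0},
    {"x":0.2,"y":0.2,"z":0.8,"wx":0,"wy":0,"wz":0},
  ],
)

```text
time: 17.8
tool_pos: [0.4733, 0.3284, 0.1158]
tcp_rot: [[-0.991, -0.134, 0.001], [-0.134, 0.991, 0.001], [-0.001, 0.001, -1.0]]
ft_force: [-1.0, -1.0, 4.5]
finger_gap: 0.0469
grasp_force: 62.9
```

Request:
play_rows(
  increments=[
    {"x":0,"y":0,"z":0,"wx":0,"wy":0,"wz":0},
    {"x":0,"y":0,"z":0,"wx":0,"wy":0,"wz":0},
    {"x":0,"y":0,"z":0,"wx":0,"wy":0,"wz":0},
    {"x":0,"y":0,"z":0,"wx":0,"wy":0,"wz":0},
    {"x":0,"y":0,"z":0,"wx":0,"wy":0,"wz":0},
    {"x":0,"y":0,"z":-3,"wx":0,"wy":0,"wz":0},
    {"x":0,"y":0,"z":-7,"wx":0,"wy":0,"wz":0},
    {"x":0,"y":0,"z":-10,"wx":0,"wy":0,"wz":0},
    {"x":0,"y":0,"z":-11,"wx":0,"wy":0,"wz":0},
  ],
  jaw=100,
)

```text
time: 18.7
tool_pos: [0.4746, 0.329, 0.2286]
tcp_rot: [[-0.991, -0.134, 0.006], [-0.134, 0.991, 0.004], [-0.006, 0.003, -1.0]]
ft_force: [0.4, 0.1, 0.4]
finger_gap: 0.0854
grasp_force: 0.0
```

```bash
python3 go.py .557,-.017,.15,90 
```

```text
t 18.7 grasp [0.4749 0.3292 0.1746] yang 97.7 gap 0.0854 gf 0.0 q [ 32.   8. 109.  -0.  63. -65.]
.557,-.017,.15,90 [ -3.5  -35.4    2.38] [0.2 0.3 7.7] rows>= 8
```

Request:
play_rows(
  increments=[
    {"x":-0.4,"y":-4,"z":0.4,"wx":0,"wy":0,"wz":4},
    {"x":-0.8,"y":-8,"z":1,"wx":0,"wy":0,"wz":7.7},
    {"x":-1.2,"y":-12,"z":1.5,"wx":0,"wy":0,"wz":7.7},
    {"x":-1.6,"y":-16,"z":2,"wx":0,"wy":0,"wz":7.7},
    {"x":-2,"y":-20,"z":2.4,"wx":0,"wy":0,"wz":7.7},
    {"x":-2.5,"y":-24.5,"z":2.4,"wx":0,"wy":0,"wz":7.7},
    {"x":-2.9,"y":-29,"z":2.4,"wx":0,"wy":0,"wz":7.7},
    {"x":-3.3,"y":-33,"z":2.4,"wx":0,"wy":0,"wz":7.7},
    {"x":-3.5,"y":-35.4,"z":2.4,"wx":0,"wy":0,"wz":7.7},
    {"x":-3.5,"y":-35.4,"z":2.4,"wx":0,"wy":0,"wz":7.7},
    {"x":-3.5,"y":-35.4,"z":2.4,"wx":0,"wy":0,"wz":7.7},
  ],
)

```text
time: 19.8
tool_pos: [0.5544, -0.0184, 0.1993]
tcp_rot: [[-1.0, 0.002, -0.002], [0.002, 1.0, 0.001], [0.002, 0.001, -1.0]]
ft_force: [-0.7, -0.2, -0.4]
finger_gap: 0.0851
grasp_force: 0.0
```

```bash
python3 go.py .557,-.017,.15,90 .557,-.017,.04,90; python3 - <<'E'
from h import *
c,X,o=shot('top','top2.png')
np.save('X.npy',X); np.save('F.npy',c['frame'])
for n,x,y,zl,zh,r in [('cap',.557,.342,.071,.083,.04),('tin',.473,.329,.09,.1,.03),('relay',.389,.316,.079,.09,.045),('coil',.556,-.017,.048,.058,.035)]:
    s=(X[...,2]>zl)&(X[...,2]<zh)&(np.hypot(X[...,0]-x,X[...,1]-y)<r); q=(X[s][:,:2]*1000).astype(np.float32)
    print(n,len(q),X[s].mean(0).round(4),cv2.minAreaRect(q) if len(q)>5 else '')
E
```

```text
t 19.8 grasp [ 0.5543 -0.0184  0.1453] yang 89.9 gap 0.0851 gf 0.0 q [ -4.   7. 113.   0.  60. -94.]
.557,-.017,.15,90 [-0.26  0.14 -0.47] [ 0.  -0.1 -0.1] rows>= 1
.557,-.017,.04,90 [-0.28  0.14 10.53] [ 0.  -0.1 -0.1] rows>= 3
cap 550 [0.5537 0.3362 0.0793] ((554.6828002929688, 337.5815124511719), (50.20478820800781, 50.04411697387695), 31.836885452270508)
tin 175 [0.4702 0.326  0.0939] ((470.470947265625, 326.53070068359375), (27.430835723876953, 23.912464141845703), 89.44038391113281)
relay 653 [0.389  0.3115 0.0825] ((389.1230773925781, 312.0531005859375), (46.00694274902344, 47.38301467895508), 8.01451301574707)
coil 429 [ 0.5479 -0.0161  0.053 ] ((547.4237060546875, -16.150110244750977), (53.819000244140625, 37.84747314453125), 84.79405212402344)
```

View pics/top2.png

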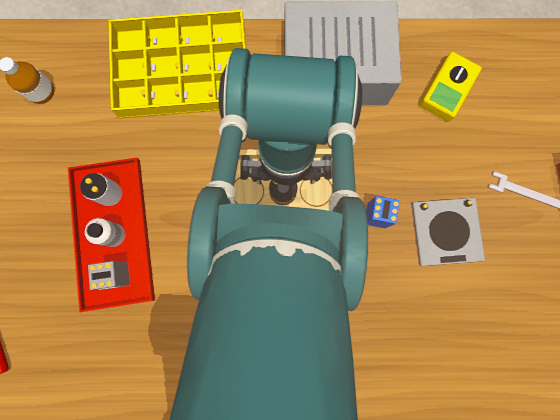

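All three stand upright in the tray, at (95,187), (100,232) and (105,275), and the coil is still in place. I descend to the coil.

Request:
play_rows(
  increments=[
    {"x":-0.1,"y":0.1,"z":2,"wx":0,"wy":0,"wz":0},
    {"x":-0.1,"y":0.1,"z":6,"wx":0,"wy":0,"wz":0},
    {"x":-0.1,"y":0.1,"z":9,"wx":0,"wy":0,"wz":0},
    {"x":-0.1,"y":0.1,"z":10.3,"wx":0,"wy":0,"wz":0},
    {"x":-0.1,"y":0.1,"z":10.5,"wx":0,"wy":0,"wz":0},
    {"x":-0.1,"y":0.1,"z":10.5,"wx":0,"wy":0,"wz":0},
    {"x":-0.1,"y":0.1,"z":10.5,"wx":0,"wy":0,"wz":0},
  ],
)

```text
time: 20.55
tool_pos: [0.5574, -0.017, 0.0972]
tcp_rot: [[-1.0, -0.001, 0.003], [-0.001, 1.0, -0.0], [-0.003, -0.0, -1.0]]
ft_force: [-0.2, -0.4, 0.6]
finger_gap: 0.0854
grasp_force: 0.0
```

Request:
play_rows(
  increments=[
    {"x":0,"y":0,"z":0,"wx":0,"wy":0,"wz":0},
    {"x":0,"y":0,"z":0,"wx":0,"wy":0,"wz":0},
    {"x":0,"y":0,"z":0,"wx":0,"wy":0,"wz":0},
    {"x":0,"y":0,"z":0,"wx":0,"wy":0,"wz":0},
    {"x":0,"y":0,"z":0,"wx":0,"wy":0,"wz":0},
  ],
  jaw=0,
)

```text
time: 21.05
tool_pos: [0.5572, -0.0172, 0.0971]
tcp_rot: [[-1.0, 0.0, 0.003], [0.0, 1.0, 0.0], [-0.003, 0.0, -1.0]]
ft_force: [-0.2, 0.1, 5.6]
finger_gap: 0.0545
grasp_force: 64.1
```

```bash
python3 go.py .475,-.350,.17,90 
```

```text
t 21.05 grasp [ 0.5573 -0.0172  0.0431] yang 90.0 gap 0.0545 gf 64.1 q [ -4.  15. 116.   0.  49. -94.]
.475,-.350,.17,90 [  8.18 -33.28 -12.72] [ 0.   0.2 -0. ] rows>= 8
```

Request:
play_rows(
  increments=[
    {"x":0,"y":0,"z":-3,"wx":0,"wy":0,"wz":0},
    {"x":0,"y":0,"z":-7,"wx":0,"wy":0,"wz":0},
    {"x":0.5,"y":-2,"z":-11,"wx":0,"wy":0,"wz":0},
    {"x":1.5,"y":-6,"z":-12.7,"wx":0,"wy":0,"wz":0},
    {"x":2.6,"y":-10.5,"z":-12.7,"wx":0,"wy":0,"wz":0},
    {"x":3.7,"y":-15,"z":-12.7,"wx":0,"wy":0,"wz":0},
    {"x":4.8,"y":-19.5,"z":-12.7,"wx":0,"wy":0,"wz":0},
    {"x":5.9,"y":-24,"z":-12.7,"wx":0,"wy":0,"wz":0},
    {"x":7,"y":-28.5,"z":-12.7,"wx":0,"wy":0,"wz":0},
    {"x":7.8,"y":-31.5,"z":-12.7,"wx":0,"wy":0,"wz":0},
    {"x":8.1,"y":-33.2,"z":-12.7,"wx":0,"wy":0,"wz":0},
    {"x":8.1,"y":-33.2,"z":-12.7,"wx":0,"wy":0,"wz":0},
  ],
)

```text
time: 22.25
tool_pos: [0.4742, -0.3511, 0.2218]
tcp_rot: [[-1.0, 0.003, -0.001], [0.003, 1.0, 0.0], [0.001, 0.0, -1.0]]
ft_force: [0.1, -0.0, -3.3]
finger_gap: 0.0548
grasp_force: 65.0
```

```bash
python3 - <<'E'
from h import *
c,X,o=shot('wrist','w2.png')
s=(X[...,2]>.007)&(X[...,2]<.016)&(abs(X[...,0]-.475)<.09)&(abs(X[...,1]+.35)<.09)
q=(X[s][:,:2]*1000).astype(np.float32); print(len(q),cv2.minAreaRect(q))
s=(X[...,2]>.016)&(X[...,2]<.0215)&(abs(X[...,0]-.475)<.05)&(abs(X[...,1]+.35)<.05)
q=(X[s][:,:2]*1000).astype(np.float32); print(len(q),cv2.minAreaRect(q),cv2.minEnclosingCircle(q))
E
python3 go.py .475,-.35,.051,90
```

```text
12467 ((473.4986572265625, -350.0247802734375), (129.450439453125, 129.6971893310547), 4.127785682678223)
5159 ((473.45965576171875, -338.248291015625), (100.97955322265625, 72.127197265625), 72.30624389648438) ((483.57354736328125, -339.88848876953125), 53.82433319091797)
t 22.3 grasp [ 0.4745 -0.3495  0.1677] yang 89.9 gap 0.0546 gf 65.0 q [ -39.   10.  107.    0.   63. -129.]
.475,-.35,.051,90 [-0.06 -0.06 11.67] [ 0.1 -0.  -0.1] rows>= 3
```

View pics/w2.png

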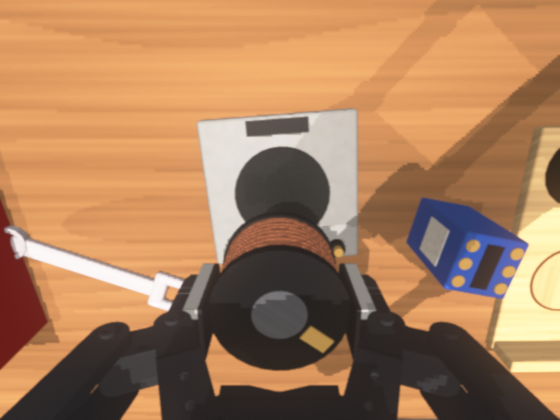

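The wrist view shows the pad at (282,190) in front of the held coil. The tester centre measures about (0.474, -0.350), so I am directly above it.

Request:
play_rows(
  increments=[
    {"x":0.1,"y":0,"z":2,"wx":0,"wy":0,"wz":0},
    {"x":0.1,"y":0,"z":6,"wx":0,"wy":0,"wz":0},
    {"x":0.1,"y":0,"z":9.5,"wx":0,"wy":0,"wz":0},
    {"x":0.1,"y":0,"z":11,"wx":0,"wy":0,"wz":0},
    {"x":0.1,"y":0,"z":11.3,"wx":0,"wy":0,"wz":0},
    {"x":0.1,"y":0,"z":11.3,"wx":0,"wy":0,"wz":0},
    {"x":0.1,"y":0,"z":11.3,"wx":0,"wy":0,"wz":0},
  ],
)

```text
time: 23.0
tool_pos: [0.4756, -0.3499, 0.1115]
tcp_rot: [[-1.0, -0.001, 0.003], [-0.001, 1.0, -0.002], [-0.003, -0.002, -1.0]]
ft_force: [-0.3, 0.3, -2.7]
finger_gap: 0.0542
grasp_force: 65.0
```

```bash
python3 go.py .4745,-.35,.049,90
```

```text
t 23.0 grasp [ 0.4757 -0.35    0.0575] yang 90.0 gap 0.0542 gf 65.0 q [ -39.   17.  112.    0.   51. -129.]
.4745,-.35,.049,90 [ 0.11 -0.01  0.85] [-0.1  0.2  0. ] rows>= 1
```

Request:
play_rows(
  increments=[
    {"x":0.1,"y":0,"z":0.3,"wx":0,"wy":0,"wz":0},
    {"x":0.1,"y":0,"z":0.6,"wx":0,"wy":0,"wz":0},
    {"x":0.1,"y":0,"z":0.8,"wx":0,"wy":0,"wz":0},
    {"x":0.1,"y":0,"z":0.8,"wx":0,"wy":0,"wz":0},
  ],
)

```text
time: 23.4
tool_pos: [0.4735, -0.3497, 0.1031]
tcp_rot: [[-1.0, -0.0, 0.001], [-0.0, 1.0, -0.001], [-0.001, -0.001, -1.0]]
ft_force: [-3.2, 1.4, 5.6]
finger_gap: 0.0544
grasp_force: 65.9
```

Request:
play_rows(
  increments=[
    {"x":0,"y":0,"z":0,"wx":0,"wy":0,"wz":0},
    {"x":0,"y":0,"z":0,"wx":0,"wy":0,"wz":0},
    {"x":0,"y":0,"z":0,"wx":0,"wy":0,"wz":0},
    {"x":0,"y":0,"z":0,"wx":0,"wy":0,"wz":0},
    {"x":0,"y":0,"z":0,"wx":0,"wy":0,"wz":0},
    {"x":0,"y":0,"z":-3,"wx":0,"wy":0,"wz":0},
    {"x":0,"y":0,"z":-7,"wx":0,"wy":0,"wz":0},
    {"x":0,"y":0,"z":-11,"wx":0,"wy":0,"wz":0},
    {"x":0,"y":0,"z":-13,"wx":0,"wy":0,"wz":0},
    {"x":0,"y":0,"z":-13,"wx":0,"wy":0,"wz":0},
  ],
  jaw=100,
)

```text
time: 24.4
tool_pos: [0.4751, -0.3508, 0.236]
tcp_rot: [[-1.0, -0.0, 0.007], [-0.0, 1.0, -0.005], [-0.007, -0.005, -1.0]]
ft_force: [0.8, -0.1, 0.7]
finger_gap: 0.0859
grasp_force: 0.0
```

```bash
python3 - <<'E'
from h import *
c,X,o=shot('wrist','w3.png')
for zl,zh,r in [(.007,.016,.1),(.052,.066,.045)]:
    s=(X[...,2]>zl)&(X[...,2]<zh)&(np.hypot(X[...,0]-.475,X[...,1]+.35)<r)
    q=(X[s][:,:2]*1000).astype(np.float32); print(len(q),X[s][:,2].mean(),cv2.minAreaRect(q))
E
python3 go.py .559,.3415,.17,98
```

```text
13468 0.011181663472386857 ((473.64141845703125, -350.1286926269531), (129.66354370117188, 129.68264770507812), 4.204574108123779)
4124 0.05906512013394798 ((473.0788879394531, -350.4696960449219), (54.94803237915039, 55.99526596069336), 88.56431579589844)
t 24.45 grasp [ 0.4742 -0.3501  0.1794] yang 90.0 gap 0.0853 gf 0.0 q [ -39.    9.  107.   -0.   64. -129.]
.559,.3415,.17,98 [-8.52 69.14  0.78] [-0.2  0.2 -8. ] rows>= 14
```

View pics/w3.png

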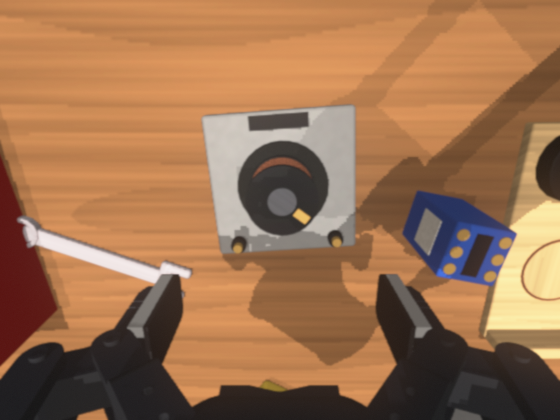

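The coil sits centred on the pad at (282,190), within 1 mm. Next I return the capacitor.

Request:
play_rows(
  increments=[
    {"x":-0.4,"y":3.5,"z":0,"wx":0,"wy":0,"wz":0},
    {"x":-1,"y":8,"z":0,"wx":0,"wy":0,"wz":-8},
    {"x":-8.5,"y":69.1,"z":0.5,"wx":0,"wy":0,"wz":-8},
    {"x":-8.5,"y":69.1,"z":0.5,"wx":0,"wy":0,"wz":-8},
    {"x":-8.5,"y":69.1,"z":0.5,"wx":0,"wy":0,"wz":-8},
    {"x":-8.5,"y":69.1,"z":0.5,"wx":0,"wy":0,"wz":-8},
    {"x":-8.5,"y":69.1,"z":0.5,"wx":0,"wy":0,"wz":-8},
    {"x":-8.5,"y":69.1,"z":0.5,"wx":0,"wy":0,"wz":-8},
    {"x":-8.5,"y":69.1,"z":0.5,"wx":0,"wy":0,"wz":-8},
    {"x":-8.5,"y":69.1,"z":0.5,"wx":0,"wy":0,"wz":-8},
    {"x":-8.5,"y":69.1,"z":0.5,"wx":0,"wy":0,"wz":-8},
    {"x":-8.5,"y":69.1,"z":0.5,"wx":0,"wy":0,"wz":-8},
  ],
)

```text
time: 25.65
tool_pos: [0.5425, 0.2287, 0.2246]
tcp_rot: [[-0.99, -0.14, -0.004], [-0.14, 0.99, -0.002], [0.004, -0.001, -1.0]]
ft_force: [1.4, 0.0, -0.3]
finger_gap: 0.0855
grasp_force: 0.0
```

Request:
play_rows(
  increments=[
    {"x":0,"y":4,"z":0,"wx":0,"wy":0,"wz":0},
    {"x":0,"y":8,"z":0,"wx":0,"wy":0,"wz":0},
    {"x":0,"y":8,"z":0,"wx":0,"wy":0,"wz":0},
    {"x":0,"y":8,"z":0,"wx":0,"wy":0,"wz":0},
    {"x":0,"y":8,"z":0,"wx":0,"wy":0,"wz":0},
  ],
)

```text
time: 26.15
tool_pos: [0.532, 0.3051, 0.2256]
tcp_rot: [[-0.99, -0.139, -0.002], [-0.139, 0.99, -0.002], [0.003, -0.002, -1.0]]
ft_force: [1.2, -0.3, 0.2]
finger_gap: 0.0851
grasp_force: 0.0
```

```bash
python3 go.py .558,.341,.17,97.7 .558,.341,.064,97.7
```

```text
t 26.15 grasp [0.5319 0.305  0.1716] yang 98.0 gap 0.0851 gf 0.0 q [ 28.  12. 104.  -0.  64. -70.]
.558,.341,.17,97.7 [-3.07  3.2   0.14] [-0.1 -0.2  0.3] rows>= 1
.558,.341,.064,97.7 [-3.1   3.21 10.74] [-0.1 -0.2  0.3] rows>= 3
```

Request:
play_rows(
  increments=[
    {"x":-1.5,"y":1.6,"z":0,"wx":0,"wy":0,"wz":0},
    {"x":-3,"y":3.2,"z":0,"wx":0,"wy":0,"wz":0},
    {"x":-3,"y":3.2,"z":0,"wx":0,"wy":0,"wz":0},
    {"x":-3,"y":3.2,"z":2,"wx":0,"wy":0,"wz":0},
    {"x":-3,"y":3.2,"z":6,"wx":0,"wy":0,"wz":0},
    {"x":-3,"y":3.2,"z":9,"wx":0,"wy":0,"wz":0},
    {"x":-3,"y":3.2,"z":10.5,"wx":0,"wy":0,"wz":0},
    {"x":-3,"y":3.2,"z":10.7,"wx":0,"wy":0,"wz":0},
    {"x":-3,"y":3.2,"z":10.7,"wx":0,"wy":0,"wz":0},
    {"x":-3,"y":3.2,"z":10.7,"wx":0,"wy":0,"wz":0},
  ],
)

```text
time: 27.15
tool_pos: [0.5593, 0.3425, 0.1225]
tcp_rot: [[-0.99, -0.139, 0.003], [-0.139, 0.99, 0.002], [-0.003, 0.001, -1.0]]
ft_force: [-0.6, 0.3, -0.1]
finger_gap: 0.0853
grasp_force: 0.0
```

Request:
play_rows(
  increments=[
    {"x":0,"y":0,"z":0,"wx":0,"wy":0,"wz":0},
    {"x":0,"y":0,"z":0,"wx":0,"wy":0,"wz":0},
    {"x":0,"y":0,"z":0,"wx":0,"wy":0,"wz":0},
    {"x":0,"y":0,"z":0,"wx":0,"wy":0,"wz":0},
    {"x":0,"y":0,"z":0,"wx":0,"wy":0,"wz":0},
    {"x":0,"y":0,"z":0,"wx":0,"wy":0,"wz":0},
  ],
  jaw=0,
)

```text
time: 27.75
tool_pos: [0.5589, 0.3425, 0.122]
tcp_rot: [[-0.99, -0.14, 0.002], [-0.14, 0.99, 0.001], [-0.002, 0.001, -1.0]]
ft_force: [-0.1, -1.4, 6.5]
finger_gap: 0.0504
grasp_force: 62.8
```

```bash
python3 go.py .560,.057,.165,0
```

```text
t 27.75 grasp [0.559  0.3426 0.068 ] yang 98.0 gap 0.0504 gf 62.8 q [ 29.  22. 103.  -0.  54. -69.]
.560,.057,.165,0 [  3.85 -28.28  -9.73] [ 0.1  0.1 98. ] rows>= 12
```

Request:
play_rows(
  increments=[
    {"x":0,"y":0,"z":-3,"wx":0,"wy":0,"wz":0},
    {"x":0,"y":0,"z":-7,"wx":0,"wy":0,"wz":2},
    {"x":0.3,"y":-2.5,"z":-9.7,"wx":0,"wy":0,"wz":10},
    {"x":0.7,"y":-5.5,"z":-9.7,"wx":0,"wy":0,"wz":18},
    {"x":1.1,"y":-8.5,"z":-9.7,"wx":0,"wy":0,"wz":26},
    {"x":1.5,"y":-11.5,"z":-9.7,"wx":0,"wy":0,"wz":34},
    {"x":2,"y":-14.5,"z":-9.7,"wx":0,"wy":0,"wz":42},
    {"x":2.4,"y":-17.5,"z":-9.7,"wx":0,"wy":0,"wz":50},
    {"x":2.8,"y":-20.5,"z":-9.7,"wx":0,"wy":0,"wz":58},
    {"x":3.2,"y":-23.5,"z":-9.7,"wx":0,"wy":0,"wz":66},
    {"x":3.6,"y":-26.5,"z":-9.7,"wx":0,"wy":0,"wz":74},
    {"x":3.8,"y":-28.2,"z":-9.7,"wx":0,"wy":0,"wz":82},
  ],
)

```text
time: 28.95
tool_pos: [0.5587, 0.0556, 0.2165]
tcp_rot: [[-0.269, 0.963, -0.002], [0.963, 0.269, -0.001], [-0.0, -0.002, -1.0]]
ft_force: [0.4, 0.6, -2.9]
finger_gap: 0.0504
grasp_force: 63.2
```

```bash
python3 go.py .560,.057,.165,0 .56,.057,.077,0
```

```text
t 28.95 grasp [0.5587 0.0556 0.1625] yang 15.6 gap 0.0504 gf 63.2 q [  3.   7. 111.  -0.  62. -12.]
.560,.057,.165,0 [ 0.1   0.16 -0.25] [-0.1  0.  15.6] rows>= 2
.56,.057,.077,0 [0.1  0.17 8.55] [-0.1  0.  15.6] rows>= 2
```

Request:
play_rows(
  increments=[
    {"x":0.1,"y":0,"z":0,"wx":0,"wy":0,"wz":8},
    {"x":0.1,"y":0,"z":0,"wx":0,"wy":0,"wz":15.6},
    {"x":0.1,"y":0,"z":1.5,"wx":0,"wy":0,"wz":15.6},
    {"x":0.1,"y":0,"z":4.5,"wx":0,"wy":0,"wz":15.6},
    {"x":0.1,"y":0,"z":7,"wx":0,"wy":0,"wz":15.6},
    {"x":0.1,"y":0,"z":8,"wx":0,"wy":0,"wz":15.6},
    {"x":0.1,"y":0,"z":8.2,"wx":0,"wy":0,"wz":15.6},
    {"x":0.1,"y":0,"z":8.2,"wx":0,"wy":0,"wz":15.6},
    {"x":0.1,"y":0,"z":8.2,"wx":0,"wy":0,"wz":15.6},
  ],
)

```text
time: 29.85
tool_pos: [0.5604, 0.0587, 0.1366]
tcp_rot: [[-0.008, 1.0, 0.002], [1.0, 0.008, 0.0], [0.0, 0.002, -1.0]]
ft_force: [0.5, -0.1, -3.2]
finger_gap: 0.0507
grasp_force: 63.2
```

```bash
python3 go.py .56,.057,.076,0
```

```text
t 29.85 grasp [0.5605 0.0587 0.0826] yang 0.5 gap 0.0507 gf 63.2 q [  3.  12. 114.   0.  53.   3.]
.56,.057,.076,0 [-0.17 -0.04  0.66] [ 0.1 -0.   0.5] rows>= 1
```

Request:
play_rows(
  increments=[
    {"x":-0.1,"y":0,"z":0.3,"wx":0,"wy":0,"wz":0},
    {"x":-0.2,"y":0,"z":0.5,"wx":0,"wy":0,"wz":0},
    {"x":-0.2,"y":0,"z":0.65,"wx":0,"wy":0,"wz":0},
    {"x":-0.2,"y":0,"z":0.65,"wx":0,"wy":0,"wz":0},
  ],
)

```text
time: 30.25
tool_pos: [0.5598, 0.0565, 0.13]
tcp_rot: [[-0.007, 1.0, 0.001], [1.0, 0.007, -0.0], [-0.0, 0.001, -1.0]]
ft_force: [-2.4, -0.2, 4.2]
finger_gap: 0.0505
grasp_force: 63.7
```

Request:
play_rows(
  increments=[
    {"x":0,"y":0,"z":0,"wx":0,"wy":0,"wz":0},
    {"x":0,"y":0,"z":0,"wx":0,"wy":0,"wz":0},
    {"x":0,"y":0,"z":0,"wx":0,"wy":0,"wz":0},
    {"x":0,"y":0,"z":0,"wx":0,"wy":0,"wz":0},
    {"x":0,"y":0,"z":0,"wx":0,"wy":0,"wz":0},
    {"x":0,"y":0,"z":-3,"wx":0,"wy":0,"wz":0},
    {"x":0,"y":0,"z":-7,"wx":0,"wy":0,"wz":0},
    {"x":0,"y":0,"z":-9.5,"wx":0,"wy":0,"wz":0},
    {"x":0,"y":0,"z":-9.5,"wx":0,"wy":0,"wz":0},
  ],
  jaw=100,
)

```text
time: 31.15
tool_pos: [0.5623, 0.0567, 0.2289]
tcp_rot: [[-0.007, 1.0, 0.009], [1.0, 0.007, 0.001], [0.0, 0.009, -1.0]]
ft_force: [1.2, 0.2, -0.2]
finger_gap: 0.0856
grasp_force: 0.0
```

```bash
python3 go.py .4735,.3285,.175,98
```

```text
t 31.15 grasp [0.5628 0.0568 0.1749] yang 0.4 gap 0.0856 gf 0.0 q [  3.   6. 110.   0.  63.   3.]
.4735,.3285,.175,98 [27.24 -8.68 -0.08] [  0.4   0.4 -97.6] rows>= 12
```

Request:
play_rows(
  increments=[
    {"x":2.2,"y":-0.7,"z":0,"wx":0,"wy":0,"wz":-8.2},
    {"x":4.5,"y":-1.4,"z":0,"wx":0,"wy":0,"wz":-16.4},
    {"x":6.8,"y":-2.1,"z":0,"wx":0,"wy":0,"wz":-24.6},
    {"x":9,"y":-2.9,"z":0,"wx":0,"wy":0,"wz":-32.8},
    {"x":11.3,"y":-3.6,"z":0,"wx":0,"wy":0,"wz":-41},
    {"x":13.6,"y":-4.3,"z":0,"wx":0,"wy":0,"wz":-49.2},
    {"x":16,"y":-5,"z":0,"wx":0,"wy":0,"wz":-57.4},
    {"x":18.2,"y":-5.8,"z":0,"wx":0,"wy":0,"wz":-65.6},
    {"x":20.4,"y":-6.5,"z":0,"wx":0,"wy":0,"wz":-73.8},
    {"x":22.7,"y":-7.2,"z":0,"wx":0,"wy":0,"wz":-82},
    {"x":25,"y":-8,"z":0,"wx":0,"wy":0,"wz":-90},
    {"x":27.2,"y":-8.7,"z":0,"wx":0,"wy":0,"wz":-97.6},
  ],
)

```text
time: 32.35
tool_pos: [0.4694, 0.3285, 0.2224]
tcp_rot: [[-0.989, -0.145, -0.002], [-0.145, 0.989, -0.001], [0.002, -0.001, -1.0]]
ft_force: [1.1, 0.6, 0.6]
finger_gap: 0.0851
grasp_force: 0.0
```

Request:
play_rows(
  increments=[
    {"x":0,"y":0,"z":0,"wx":0,"wy":0,"wz":0},
    {"x":0,"y":0,"z":0,"wx":0,"wy":0,"wz":0},
    {"x":0,"y":0,"z":0,"wx":0,"wy":0,"wz":0},
  ],
)

```text
time: 32.65
tool_pos: [0.4703, 0.3271, 0.2231]
tcp_rot: [[-0.99, -0.138, -0.001], [-0.138, 0.99, -0.001], [0.001, -0.001, -1.0]]
ft_force: [-0.3, -0.4, 0.3]
finger_gap: 0.0858
grasp_force: 0.0
```

```bash
python3 go.py .4735,.3285,.175,97.7 .4735,.3285,.062,97.7
```

```text
t 32.65 grasp [0.4702 0.327  0.1691] yang 97.9 gap 0.0858 gf 0.0 q [ 32.   8. 109.  -0.  63. -66.]
.4735,.3285,.175,97.7 [-0.34  0.09 -0.59] [-0.1 -0.1  0.2] rows>= 1
.4735,.3285,.062,97.7 [-0.35  0.1  10.71] [-0.1 -0.1  0.2] rows>= 3
```

Request:
play_rows(
  increments=[
    {"x":-0.2,"y":0.1,"z":2,"wx":0,"wy":0,"wz":0},
    {"x":-0.2,"y":0.1,"z":6,"wx":0,"wy":0,"wz":0},
    {"x":-0.2,"y":0.1,"z":9,"wx":0,"wy":0,"wz":0},
    {"x":-0.2,"y":0.1,"z":10.5,"wx":0,"wy":0,"wz":0},
    {"x":-0.2,"y":0.1,"z":10.8,"wx":0,"wy":0,"wz":0},
    {"x":-0.2,"y":0.1,"z":10.8,"wx":0,"wy":0,"wz":0},
    {"x":-0.2,"y":0.1,"z":10.8,"wx":0,"wy":0,"wz":0},
  ],
)

```text
time: 33.35
tool_pos: [0.4735, 0.3297, 0.1176]
tcp_rot: [[-0.99, -0.139, 0.003], [-0.139, 0.99, 0.002], [-0.003, 0.001, -1.0]]
ft_force: [0.1, 0.2, 0.2]
finger_gap: 0.0854
grasp_force: 0.0
```

Request:
play_rows(
  increments=[
    {"x":0,"y":0,"z":0,"wx":0,"wy":0,"wz":0},
    {"x":0,"y":0,"z":0,"wx":0,"wy":0,"wz":0},
    {"x":0,"y":0,"z":0,"wx":0,"wy":0,"wz":0},
    {"x":0,"y":0,"z":0,"wx":0,"wy":0,"wz":0},
    {"x":0,"y":0,"z":0,"wx":0,"wy":0,"wz":0},
    {"x":0,"y":0,"z":0,"wx":0,"wy":0,"wz":0},
  ],
  jaw=0,
)

```text
time: 33.95
tool_pos: [0.473, 0.3296, 0.1173]
tcp_rot: [[-0.99, -0.14, 0.002], [-0.14, 0.99, 0.001], [-0.002, 0.001, -1.0]]
ft_force: [-0.5, -0.7, 5.9]
finger_gap: 0.0467
grasp_force: 61.9
```

```bash
python3 go.py .559,-.085,.205,0
```

```text
t 33.95 grasp [0.4732 0.3297 0.0633] yang 98.0 gap 0.0467 gf 61.9 q [ 32.  15. 113.  -0.  51. -66.]
.559,-.085,.205,0 [ -2.76 -42.25 -14.2 ] [ 0.1  0.  98. ] rows>= 12
```

Request:
play_rows(
  increments=[
    {"x":0,"y":0,"z":-3,"wx":0,"wy":0,"wz":0},
    {"x":0,"y":0,"z":-7.5,"wx":0,"wy":0,"wz":0},
    {"x":-0.1,"y":-1.5,"z":-12,"wx":0,"wy":0,"wz":8},
    {"x":-0.3,"y":-5,"z":-14.2,"wx":0,"wy":0,"wz":16},
    {"x":-0.6,"y":-9,"z":-14.2,"wx":0,"wy":0,"wz":24},
    {"x":-0.9,"y":-13,"z":-14.2,"wx":0,"wy":0,"wz":32},
    {"x":-1.2,"y":-17,"z":-14.2,"wx":0,"wy":0,"wz":40},
    {"x":-1.5,"y":-21,"z":-14.2,"wx":0,"wy":0,"wz":48},
    {"x":-1.7,"y":-25,"z":-14.2,"wx":0,"wy":0,"wz":56},
    {"x":-1.9,"y":-29,"z":-14.2,"wx":0,"wy":0,"wz":64},
    {"x":-2.2,"y":-33,"z":-14.2,"wx":0,"wy":0,"wz":72},
    {"x":-2.4,"y":-37,"z":-14.2,"wx":0,"wy":0,"wz":80},
  ],
)

```text
time: 35.15
tool_pos: [0.5473, -0.0354, 0.2573]
tcp_rot: [[-0.304, 0.953, -0.001], [0.953, 0.304, 0.0], [0.0, -0.001, -1.0]]
ft_force: [0.9, 1.1, -2.0]
finger_gap: 0.0469
grasp_force: 62.3
```

```bash
python3 go.py .559,-.085,.205,0
```

```text
t 35.15 grasp [ 0.5472 -0.0354  0.2033] yang 17.7 gap 0.0469 gf 62.3 q [ -6.   3. 110.   0.  66. -24.]
.559,-.085,.205,0 [-5.09 -0.39 -0.17] [-0.  -0.  17.7] rows>= 3
```

Request:
play_rows(
  increments=[
    {"x":-3,"y":-0.2,"z":0,"wx":0,"wy":0,"wz":8},
    {"x":-4.9,"y":-0.5,"z":0,"wx":0,"wy":0,"wz":16},
    {"x":-4.9,"y":-0.5,"z":0,"wx":0,"wy":0,"wz":17.7},
    {"x":-4.9,"y":-0.5,"z":2,"wx":0,"wy":0,"wz":17.7},
    {"x":-4.9,"y":-0.5,"z":6,"wx":0,"wy":0,"wz":17.7},
    {"x":-4.9,"y":-0.5,"z":10,"wx":0,"wy":0,"wz":17.7},
    {"x":-4.9,"y":-0.5,"z":12,"wx":0,"wy":0,"wz":17.7},
    {"x":-4.9,"y":-0.5,"z":12.4,"wx":0,"wy":0,"wz":17.7},
    {"x":-4.9,"y":-0.5,"z":12.4,"wx":0,"wy":0,"wz":17.7},
    {"x":-4.9,"y":-0.5,"z":12.4,"wx":0,"wy":0,"wz":17.7},
  ],
)

```text
time: 36.15
tool_pos: [0.5591, -0.0818, 0.1354]
tcp_rot: [[-0.006, 1.0, 0.003], [1.0, 0.006, -0.0], [-0.0, 0.003, -1.0]]
ft_force: [0.3, 0.0, -0.6]
finger_gap: 0.0469
grasp_force: 62.2
```

```bash
python3 go.py .559,-.085,.0713,0
```

```text
t 36.15 grasp [ 0.5593 -0.0818  0.0814] yang 0.4 gap 0.0469 gf 62.2 q [-11.  13. 114.   0.  53. -11.]
.559,-.085,.0713,0 [-0.32 -0.02  1.01] [0.1 0.  0.4] rows>= 1
```

Request:
play_rows(
  increments=[
    {"x":-0.3,"y":0,"z":0.4,"wx":0,"wy":0,"wz":0},
    {"x":-0.3,"y":0,"z":0.8,"wx":0,"wy":0,"wz":0},
    {"x":-0.3,"y":0,"z":1,"wx":0,"wy":0,"wz":0},
    {"x":-0.3,"y":0,"z":1,"wx":0,"wy":0,"wz":0},
  ],
)

```text
time: 36.55
tool_pos: [0.5586, -0.0853, 0.1253]
tcp_rot: [[-0.005, 1.0, 0.001], [1.0, 0.005, -0.0], [-0.0, 0.001, -1.0]]
ft_force: [-2.0, -0.3, 5.1]
finger_gap: 0.0466
grasp_force: 62.7
```

Request:
play_rows(
  increments=[
    {"x":0,"y":0,"z":0,"wx":0,"wy":0,"wz":0},
    {"x":0,"y":0,"z":0,"wx":0,"wy":0,"wz":0},
    {"x":0,"y":0,"z":0,"wx":0,"wy":0,"wz":0},
    {"x":0,"y":0,"z":0,"wx":0,"wy":0,"wz":0},
    {"x":0,"y":0,"z":0,"wx":0,"wy":0,"wz":0},
    {"x":0,"y":0,"z":-3,"wx":0,"wy":0,"wz":0},
    {"x":0,"y":0,"z":-7,"wx":0,"wy":0,"wz":0},
    {"x":0,"y":0,"z":-10.5,"wx":0,"wy":0,"wz":0},
    {"x":0,"y":0,"z":-10.5,"wx":0,"wy":0,"wz":0},
  ],
  jaw=100,
)

```text
time: 37.45
tool_pos: [0.5616, -0.0857, 0.2352]
tcp_rot: [[-0.006, 1.0, 0.011], [1.0, 0.006, -0.002], [-0.002, 0.011, -1.0]]
ft_force: [0.5, -0.8, 0.4]
finger_gap: 0.0853
grasp_force: 0.0
```

```bash
python3 go.py .3903,.315,.175,98
```

```text
t 37.45 grasp [ 0.5622 -0.0858  0.1812] yang 0.3 gap 0.0853 gf 0.0 q [-11.   6. 110.   0.  63. -12.]
.3903,.315,.175,98 [ 40.16 -16.91   0.34] [  0.4   0.6 -97.7] rows>= 12
```

Request:
play_rows(
  increments=[
    {"x":3,"y":-1.3,"z":0,"wx":0,"wy":0,"wz":-8.2},
    {"x":6.5,"y":-2.7,"z":0,"wx":0,"wy":0,"wz":-16.4},
    {"x":10,"y":-4.2,"z":0,"wx":0,"wy":0,"wz":-24.6},
    {"x":13.5,"y":-5.7,"z":0,"wx":0,"wy":0,"wz":-32.8},
    {"x":17,"y":-7.2,"z":0,"wx":0,"wy":0,"wz":-41},
    {"x":20.5,"y":-8.6,"z":0,"wx":0,"wy":0,"wz":-49.2},
    {"x":24,"y":-10.1,"z":0,"wx":0,"wy":0,"wz":-57.4},
    {"x":27.5,"y":-11.6,"z":0,"wx":0,"wy":0,"wz":-65.6},
    {"x":31,"y":-13,"z":0,"wx":0,"wy":0,"wz":-73.8},
    {"x":34.5,"y":-14.5,"z":0,"wx":0,"wy":0,"wz":-82},
    {"x":38,"y":-16,"z":0,"wx":0,"wy":0,"wz":-90},
    {"x":40.2,"y":-16.9,"z":0,"wx":0,"wy":0,"wz":-97.7},
  ],
)

```text
time: 38.65
tool_pos: [0.3853, 0.3178, 0.2281]
tcp_rot: [[-0.989, -0.147, -0.001], [-0.147, 0.989, -0.0], [0.001, 0.0, -1.0]]
ft_force: [-0.0, -0.6, -0.7]
finger_gap: 0.0855
grasp_force: 0.0
```

Request:
play_rows(
  increments=[
    {"x":0,"y":0,"z":0,"wx":0,"wy":0,"wz":0},
    {"x":0,"y":0,"z":0,"wx":0,"wy":0,"wz":0},
    {"x":0,"y":0,"z":0,"wx":0,"wy":0,"wz":0},
  ],
)

```text
time: 38.95
tool_pos: [0.3869, 0.3152, 0.2283]
tcp_rot: [[-0.991, -0.137, -0.001], [-0.137, 0.991, -0.001], [0.001, -0.001, -1.0]]
ft_force: [1.0, -0.8, 0.6]
finger_gap: 0.0853
grasp_force: 0.0
```

```bash
python3 go.py .3903,.315,.175,98 .3903,.315,.064,98
```

```text
t 38.95 grasp [0.3868 0.3151 0.1743] yang 97.9 gap 0.0853 gf 0.0 q [ 36.  -0. 118.  -0.  63. -62.]
.3903,.315,.175,98 [-0.34 -0.06 -0.08] [-0.1 -0.  -0.1] rows>= 1
.3903,.315,.064,98 [-0.35 -0.05 11.02] [-0.1 -0.  -0.1] rows>= 3
```

Request:
play_rows(
  increments=[
    {"x":-0.1,"y":-0.1,"z":2,"wx":0,"wy":0,"wz":0},
    {"x":-0.1,"y":-0.1,"z":6,"wx":0,"wy":0,"wz":0},
    {"x":-0.1,"y":-0.1,"z":9,"wx":0,"wy":0,"wz":0},
    {"x":-0.1,"y":-0.1,"z":10.8,"wx":0,"wy":0,"wz":0},
    {"x":-0.1,"y":-0.1,"z":11,"wx":0,"wy":0,"wz":0},
    {"x":-0.1,"y":-0.1,"z":11,"wx":0,"wy":0,"wz":0},
    {"x":-0.1,"y":-0.1,"z":11,"wx":0,"wy":0,"wz":0},
  ],
)

```text
time: 39.65
tool_pos: [0.3891, 0.3154, 0.1201]
tcp_rot: [[-0.99, -0.138, 0.002], [-0.138, 0.99, 0.001], [-0.002, 0.001, -1.0]]
ft_force: [0.4, 0.3, 0.3]
finger_gap: 0.0854
grasp_force: 0.0
```

Request:
play_rows(
  increments=[
    {"x":0,"y":0,"z":0,"wx":0,"wy":0,"wz":0},
    {"x":0,"y":0,"z":0,"wx":0,"wy":0,"wz":0},
    {"x":0,"y":0,"z":0,"wx":0,"wy":0,"wz":0},
    {"x":0,"y":0,"z":0,"wx":0,"wy":0,"wz":0},
    {"x":0,"y":0,"z":0,"wx":0,"wy":0,"wz":0},
    {"x":0,"y":0,"z":0,"wx":0,"wy":0,"wz":0},
  ],
  jaw=0,
)

```text
time: 40.25
tool_pos: [0.3885, 0.3156, 0.1198]
tcp_rot: [[-0.99, -0.14, 0.001], [-0.14, 0.99, 0.001], [-0.002, 0.001, -1.0]]
ft_force: [-0.6, -1.2, 5.3]
finger_gap: 0.0454
grasp_force: 62.4
```

```bash
python3 go.py .492,-.0175,.165,96
```

```text
t 40.25 grasp [0.3886 0.3157 0.0658] yang 98.0 gap 0.0454 gf 62.4 q [ 36.   7. 122.  -0.  50. -62.]
.492,-.0175,.165,96 [ -5.61 -34.42  -9.93] [0.  0.1 2. ] rows>= 8
```

Request:
play_rows(
  increments=[
    {"x":0,"y":0,"z":-3,"wx":0,"wy":0,"wz":0},
    {"x":0,"y":0,"z":-7,"wx":0,"wy":0,"wz":0},
    {"x":-0.4,"y":-2.5,"z":-9.9,"wx":0,"wy":0,"wz":1},
    {"x":-1.1,"y":-6.5,"z":-9.9,"wx":0,"wy":0,"wz":2},
    {"x":-1.8,"y":-11,"z":-9.9,"wx":0,"wy":0,"wz":2},
    {"x":-2.5,"y":-15.5,"z":-9.9,"wx":0,"wy":0,"wz":2},
    {"x":-3.3,"y":-20,"z":-9.9,"wx":0,"wy":0,"wz":2},
    {"x":-4,"y":-24.5,"z":-9.9,"wx":0,"wy":0,"wz":2},
    {"x":-4.8,"y":-29,"z":-9.9,"wx":0,"wy":0,"wz":2},
    {"x":-5.3,"y":-32.5,"z":-9.9,"wx":0,"wy":0,"wz":2},
    {"x":-5.5,"y":-34.4,"z":-9.9,"wx":0,"wy":0,"wz":2},
    {"x":-5.5,"y":-34.4,"z":-9.9,"wx":0,"wy":0,"wz":2},
  ],
)

```text
time: 41.45
tool_pos: [0.4903, -0.02, 0.217]
tcp_rot: [[-0.995, -0.101, -0.001], [-0.101, 0.995, -0.001], [0.001, -0.0, -1.0]]
ft_force: [-0.7, 0.3, -3.0]
finger_gap: 0.0452
grasp_force: 62.7
```

Request:
play_rows(
  increments=[
    {"x":0,"y":0,"z":1.5,"wx":0,"wy":0,"wz":0},
    {"x":0,"y":0,"z":5,"wx":0,"wy":0,"wz":0},
    {"x":0,"y":0,"z":7.5,"wx":0,"wy":0,"wz":0},
    {"x":0,"y":0,"z":8,"wx":0,"wy":0,"wz":0},
    {"x":0,"y":0,"z":8,"wx":0,"wy":0,"wz":0},
    {"x":0,"y":0,"z":8,"wx":0,"wy":0,"wz":0},
  ],
)

```text
time: 42.05
tool_pos: [0.4911, -0.0173, 0.1389]
tcp_rot: [[-0.994, -0.105, 0.002], [-0.105, 0.994, 0.0], [-0.002, -0.0, -1.0]]
ft_force: [0.3, 0.5, -1.7]
finger_gap: 0.045
grasp_force: 62.7
```

```bash
python3 go.py .491,-.0175,.0738,96
```

```text
t 42.05 grasp [ 0.4912 -0.0173  0.0849] yang 96.0 gap 0.045 gf 62.7 q [  -5.    5.  123.    0.   52. -101.]
.491,-.0175,.0738,96 [ 0.02 -0.01  1.11] [-0.   0.1  0. ] rows>= 1
```

Request:
play_rows(
  increments=[
    {"x":0,"y":0,"z":0.4,"wx":0,"wy":0,"wz":0},
    {"x":0,"y":0,"z":0.8,"wx":0,"wy":0,"wz":0},
    {"x":0,"y":0,"z":1.1,"wx":0,"wy":0,"wz":0},
    {"x":0,"y":0,"z":1.1,"wx":0,"wy":0,"wz":0},
  ],
)

```text
time: 42.45
tool_pos: [0.491, -0.0178, 0.1279]
tcp_rot: [[-0.995, -0.105, 0.001], [-0.105, 0.995, 0.0], [-0.001, -0.0, -1.0]]
ft_force: [-2.0, -0.9, 4.9]
finger_gap: 0.0451
grasp_force: 63.5
```

Request:
play_rows(
  increments=[
    {"x":0,"y":0,"z":0,"wx":0,"wy":0,"wz":0},
    {"x":0,"y":0,"z":0,"wx":0,"wy":0,"wz":0},
    {"x":0,"y":0,"z":0,"wx":0,"wy":0,"wz":0},
    {"x":0,"y":0,"z":0,"wx":0,"wy":0,"wz":0},
    {"x":0,"y":0,"z":0,"wx":0,"wy":0,"wz":0},
    {"x":0,"y":0,"z":-3,"wx":0,"wy":0,"wz":0},
    {"x":0,"y":0,"z":-7,"wx":0,"wy":0,"wz":0},
    {"x":0,"y":0,"z":-11,"wx":0,"wy":0,"wz":0},
    {"x":0,"y":0,"z":-12.5,"wx":0,"wy":0,"wz":0},
  ],
  jaw=100,
)

```text
time: 43.35
tool_pos: [0.4925, -0.0179, 0.2564]
tcp_rot: [[-0.994, -0.105, 0.007], [-0.105, 0.994, -0.001], [-0.007, -0.001, -1.0]]
ft_force: [0.6, -0.5, 0.9]
finger_gap: 0.0856
grasp_force: 0.0
```

Request:
play_rows(
  increments=[
    {"x":0,"y":5,"z":0,"wx":0,"wy":0,"wz":0},
    {"x":0,"y":10,"z":0,"wx":0,"wy":0,"wz":0},
    {"x":0,"y":15,"z":0,"wx":0,"wy":0,"wz":0},
    {"x":0,"y":20,"z":0,"wx":0,"wy":0,"wz":0},
    {"x":0,"y":25,"z":0,"wx":0,"wy":0,"wz":0},
    {"x":0,"y":30,"z":0,"wx":0,"wy":0,"wz":0},
    {"x":0,"y":35,"z":0,"wx":0,"wy":0,"wz":0},
    {"x":0,"y":35,"z":0,"wx":0,"wy":0,"wz":0},
    {"x":0,"y":35,"z":0,"wx":0,"wy":0,"wz":0},
    {"x":0,"y":35,"z":0,"wx":0,"wy":0,"wz":0},
  ],
)

```text
time: 44.35
tool_pos: [0.4534, 0.3293, 0.2509]
tcp_rot: [[-0.995, -0.105, -0.001], [-0.105, 0.995, -0.002], [0.001, -0.001, -1.0]]
ft_force: [-0.1, 0.2, -0.8]
finger_gap: 0.085
grasp_force: 0.0
```

```bash
python3 - <<'E'
from h import *
c,X,o=shot('top','top3.png')
np.save('X.npy',X); np.save('F.npy',c['frame']); print(o['time'])
E
python3 meas.py | head -5; python3 - <<'E'
import numpy as np,cv2
X=np.load('X.npy')
s=(X[...,2]>.052)&(X[...,2]<.066)&(np.hypot(X[...,0]-.475,X[...,1]+.35)<.045)
print(cv2.minAreaRect((X[s][:,:2]*1000).astype(np.float32)))
E
```

```text
44.35
cap (521, array([0.5567, 0.0572, 0.088 ]), array([557.8,  57.8]), array([49.2, 50.8]), 18.2, array([558.8,  57.5]), 26.0)
tin74 (259, array([ 0.5551, -0.0836,  0.0871]), array([557.4, -85. ]), array([45.3, 46.6]), 88.2, array([557.7, -85.2]), 24.2)
tincap (169, array([ 0.5572, -0.0846,  0.1026]), array([557.6, -85.2]), array([24.9, 25.6]), 41.7, array([557.9, -84.8]), 13.2)
relay (623, array([ 0.4913, -0.0199,  0.0912]), array([491.9, -19.9]), array([46.3, 46. ]), 5.9, array([491.9, -19.9]), 31.5)
coil (0, array([nan, nan, nan]), array([0., 0.]), array([0., 0.]), 0.0, array([0., 0.]), 0.0)
((473.1015930175781, -351.5141906738281), (54.91456604003906, 55.2889289855957), 14.058627128601074)meas.py:8: RuntimeWarning: Mean of empty slice.
  return len(p), p.mean(0).round(4), np.round(r[0],1),np.round(r[1],1),round(r[2],1),np.round(cir[0],1),round(cir[1],1)
  ret = um.true_divide(
```

View pics/top3.png

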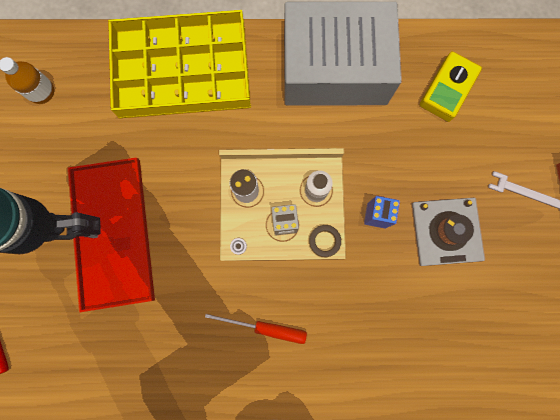

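The three spares are back upright at (244,185), (318,186) and (284,218), within about 2 mm of their starts. The coil is on the pad at (451,231), and the bearing and tape haven't moved.

```bash
python3 -c "
from plant import order;print(order.close_job())"
```

```text
the job is handed in; nothing more can be done
None
```

The job is handed in at about 44 s: the coil stands centred on the tester pad, and the capacitor, tin and relay are back on the board upright within about 2 mm of where they started; the hand-in call returned no verdict.

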